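# Press the bushes home and pack the service tote, heavy parts lowest

### The arm

A 6-joint arm with a two-finger parallel gripper is mounted at the origin on a cart in front of the work surface, level with it; the furniture and walls round the work are solid. World frame = base frame: x ahead of the robot, y to its left, z up, the work surface at z = 0. Lengths are in mm, angles in rad, forces in N, time in s.
With the tool pointing down it reaches from about 350 to 975 mm from the base axis. Payload 7.1 kg.
Tool frame: the origin (TCP) lies at the centre of the arm's flange, where the gripper is bolted on; the fingertips stand 182 mm ahead of it and the grasp point (between the pads) lies 163 mm ahead of it; z points along the fingers, y is the line along which they close (so a half turn about z gives the same grasp; the last joint's range is limited). The gripper opens to 88 mm and grips with 3 to 60 N. Pads are 20 mm wide; open, the fingers measure 115 mm over their backs; the gripper's body (75 mm by 178 mm) begins 61 mm behind the grasp point.
Start: joints at [-1.368, 0.423, 1.63, -0, 1.089, -0.019], TCP at [137.511, -609.67, 404.675] pointing down, gripper open.
Joint ranges: [-3, 3], [-0.9, 2.11], [0.09, 2.58], [-1.31, 4.45], [0.11, 2.69], [-2.54, 2.54]. Speed limits (rad/s): [2.39, 2.39, 3.01, 3.14, 3.14, 3.14].

### API

Orientations are given as a rotation vector (axis times angle).
In Python, from workcell import readout, get_image, ctrl gives the robot as it stands.
- The arm moves only by the tool step_arm, never from a script. Its argument "targets" is a list that holds one entry, the list of rows, each a list of 7 numbers: the shift along the world's x, y, z as a fraction of full scale, then the turn, a rotation vector about the world's x, y, z as a fraction of full scale, then the opening, from 0 (shut) to 1 (fully open). In form: [[[dx, dy, dz, wx, wy, wz, claw], ...]]. A call has exactly 5 rows; each row shifts and turns the commanded pose from where the row before left it; what a row does not reach is not made up. Full scale, the value 1, is 0.05 m for a shift and 4 degrees for a turn. A row lasts 1/8 s, in which the tool goes at most 62.5 mm and 10.7 degrees, less where a joint would pass 70% of its speed; a pose out of reach is approached as far as the arm can. A call with a number of a shift or a turn outside -1 to 1 is refused whole. A call with a gripper value outside its range is refused whole. The fingers move at their own pace and stop on an object; the grip force is fixed at half the most. Time passes only in rows, so rows that do not move let the fingers close, or fill a call up. It gives the time, the measured TCP pose, the force, the opening and the grip force at its end, in the units of the state.
- readout.get_obs(): the state, without advancing time (a new reading comes with each control period).
- get_image(name): name is "scene" or "top" or "wrist"; returns a dict with "pixels" (384x512x3 uint8, red, green, blue), "intrinsics" (3x3 intrinsics, pixels), "k1" (the pictures are not rectified: a ray, as slopes to the right and down, at radius r is drawn at 1 + k1 r^2 times it, then the intrinsics apply), "extrinsics" (4x4, takes a point from world to camera coordinates). Camera axes: x right, y down, z forward; pixel columns grow to the right and rows downward; lengths in mm; the calibration is good to about 2 mm. A picture is of the moment at which its call begins. There is no depth.
- ctrl.close_job(): hands the job in; it is judged then, once.
The state is a dict: "t": time; "qpos": joint angles; "qvel": joint speeds; "joint_torque": joint torques, N m; "ee_pos": TCP position; "orientation": TCP orientation; "ft_force": force on the tool from outside, world axes, zero at the start; "moment": the same for the moment, N m; "width": finger opening in mm; "grasp_force": force on a finger pad.
Only numpy, scipy, OpenCV 4.12 (cv2) and the standard library are available. Lean on these libraries where they do the work, as an engineer would, in place of code of your own. Each camera call takes 0.05 s, during which the arm holds its last target. There are 200 camera calls.

### The job

Press the bronze bush of every green bearing housing down until its shoulder sits fully home on the housing, while the housings still stand on the trolley. Then pack the grey tote by weight: first all the housings upright on its floor, one to a bay, then both aluminium covers lying flat on top of housings, and last each carton of gaskets upright on top of a cover, at most one to a cover. There may be two or three housings and one or two cartons; leave the red grease tin and the yellow tape roll where they are.

Things in the scene. Friction and masses are not known exactly. Their poses are not given: they have to be found in the camera images.
- tote_in (a point): centre of the inner floor of the grey open plastic tote (fixed to the trolley, it does not slide; this point is 5 mm above the trolley top). Inside 120 mm along its x and 360 mm along its y, walls 5 mm thick, rim 80 mm above the inner floor. Two ribs across it, 13 mm high and 4 mm thick, at y = -58 and +58 mm, part the floor into three bays centred at y = -119, 0 and +119 mm from this point; each bay holds one housing with some play. x, y along the tote's sides, z up
- housing_a_mid (a point): centre, 25 mm above the underside, of a green cast bearing housing (0.5 to 0.85 kg, may be absent): a round foot flange 92 mm across and 12 mm thick, on it a round boss 52 mm across that ends 46 mm above the underside; z is up through the bush. Grasp it round the boss, 30 to 40 mm above the underside; with its bush home it is 50 mm high
- bush_a_top (a point): centre of the top face of the bronze bush in housing_a: its round flange (shoulder) is 44 mm across and 4 mm thick, with a solid top (a black dust plug closes the hole). The bush is started in the boss and slides only straight down; when home its top is 50 mm above the housing's underside and the shoulder lies on the boss
- bush_a (a joint): how far the bush of housing_a is pressed in, in m: 0 to 0.003 at the start, 0.012 when the shoulder is home. A tight fit: it takes about 8 N to move it (15 N is ample) and it stays where it is left
- housing_b_mid (a point): centre, 25 mm above the underside, of a green cast bearing housing (0.5 to 0.85 kg, may be absent): a round foot flange 92 mm across and 12 mm thick, on it a round boss 52 mm across that ends 46 mm above the underside; z is up through the bush. Grasp it round the boss, 30 to 40 mm above the underside; with its bush home it is 50 mm high
- bush_b_top (a point): centre of the top face of the bronze bush in housing_b: its round flange (shoulder) is 44 mm across and 4 mm thick, with a solid top (a black dust plug closes the hole). The bush is started in the boss and slides only straight down; when home its top is 50 mm above the housing's underside and the shoulder lies on the boss
- bush_b (a joint): how far the bush of housing_b is pressed in, in m: 0 to 0.003 at the start, 0.012 when the shoulder is home. A tight fit: it takes about 8 N to move it (15 N is ample) and it stays where it is left
- housing_c_mid (a point): centre, 25 mm above the underside, of a green cast bearing housing (0.5 to 0.85 kg, may be absent): a round foot flange 92 mm across and 12 mm thick, on it a round boss 52 mm across that ends 46 mm above the underside; z is up through the bush. Grasp it round the boss, 30 to 40 mm above the underside; with its bush home it is 50 mm high
- bush_c_top (a point): centre of the top face of the bronze bush in housing_c: its round flange (shoulder) is 44 mm across and 4 mm thick, with a solid top (a black dust plug closes the hole). The bush is started in the boss and slides only straight down; when home its top is 50 mm above the housing's underside and the shoulder lies on the boss
- bush_c (a joint): how far the bush of housing_c is pressed in, in m: 0 to 0.003 at the start, 0.012 when the shoulder is home. A tight fit: it takes about 8 N to move it (15 N is ample) and it stays where it is left
- cover_a_mid (a point): centre, 14 mm above the underside, of a flat cast aluminium cover (about 0.22 kg), 58 mm along its x, 88 mm along its y, 28 mm high; sides upright up to 20 mm, flat top and underside; grasp it across the 58 mm
- cover_b_mid (a point): centre, 14 mm above the underside, of a flat cast aluminium cover (about 0.22 kg), 58 mm along its x, 88 mm along its y, 28 mm high; sides upright up to 20 mm, flat top and underside; grasp it across the 58 mm
- carton_a_mid (a point): centre, 21 mm above the underside, of a small brown carton of gaskets (0.08 kg, may be absent), 61 mm along its x, 76 mm along its y, 42 mm high; grasp it across the 61 mm
- carton_b_mid (a point): centre, 21 mm above the underside, of a small brown carton of gaskets (0.08 kg, may be absent), 61 mm along its x, 76 mm along its y, 42 mm high; grasp it across the 61 mm
- grease_tin_mid (a point): centre of a round red grease tin, 72 mm across, 75 mm high, standing; not to be moved
- tape_roll_mid (a point): centre of a yellow roll of tape lying flat, 100 mm across, 24 mm high; not to be moved
There are look-alikes about, which are no part of the job. What is shaped like the part that bears housing_a_mid but purple or white is not meant.

How it is judged (in metres and radians):
On the way, in this order (a step that is already met when the one before it is completed fails the run):
1. every bush is pressed home in its housing (within 1.5 mm of the full stroke), no housing being in the tote yet (value of joint each of bush_a, bush_b, bush_c above 0.0105 m and (x of housing_a_mid in the frame of tote_in below -0.06 m or x of housing_a_mid in the frame of tote_in above 0.06 m or y of housing_a_mid in the frame of tote_in below -0.18 m or y of housing_a_mid in the frame of tote_in above 0.18 m) and (x of housing_b_mid in the frame of tote_in below -0.06 m or x of housing_b_mid in the frame of tote_in above 0.06 m or y of housing_b_mid in the frame of tote_in below -0.18 m or y of housing_b_mid in the frame of tote_in above 0.18 m) and (x of housing_c_mid in the frame of tote_in below -0.06 m or x of housing_c_mid in the frame of tote_in above 0.06 m or y of housing_c_mid in the frame of tote_in below -0.18 m or y of housing_c_mid in the frame of tote_in above 0.18 m)), for 0.2 s.
2. every housing stands upright on the tote's floor (x of housing_a_mid in the frame of tote_in between -0.06 and 0.06 m and y of housing_a_mid in the frame of tote_in between -0.18 and 0.18 m and z of housing_a_mid in the frame of tote_in between 0.02 and 0.03 m and angle between each of housing_a_mid, housing_b_mid, housing_c_mid's own z axis and vertical below 0.12 rad and x of housing_b_mid in the frame of tote_in between -0.06 and 0.06 m and y of housing_b_mid in the frame of tote_in between -0.18 and 0.18 m and z of housing_b_mid in the frame of tote_in between 0.02 and 0.03 m and x of housing_c_mid in the frame of tote_in between -0.06 and 0.06 m and y of housing_c_mid in the frame of tote_in between -0.18 and 0.18 m and z of housing_c_mid in the frame of tote_in between 0.02 and 0.03 m), for 0.2 s.
3. both covers lie flat on housings in the tote (all of step 2 and x of cover_a_mid in the frame of tote_in between -0.06 and 0.06 m and y of cover_a_mid in the frame of tote_in between -0.18 and 0.18 m and z of cover_a_mid in the frame of tote_in between 0.057 and 0.071 m and angle between each of cover_a_mid, cover_b_mid's own z axis and vertical below 0.12 rad and x of cover_b_mid in the frame of tote_in between -0.06 and 0.06 m and y of cover_b_mid in the frame of tote_in between -0.18 and 0.18 m and z of cover_b_mid in the frame of tote_in between 0.057 and 0.071 m), for 0.2 s.
At the end, for the whole second after the job is handed in: Bushes home (over 10.5 of 12 mm). Inside the tote, tilted under 0.12 rad, centres above its inner floor: every housing 20 to 30 mm (on the floor), both covers 57 to 71 mm (on housings), every carton 90 to 108 mm (on a cover) (all of step 3 and value of joint each of bush_a, bush_b, bush_c above 0.0105 m and x of carton_a_mid in the frame of tote_in between -0.06 and 0.06 m and y of carton_a_mid in the frame of tote_in between -0.18 and 0.18 m and z of carton_a_mid in the frame of tote_in between 0.09 and 0.108 m and angle between each of carton_a_mid, carton_b_mid's own z axis and vertical below 0.12 rad and x of carton_b_mid in the frame of tote_in between -0.06 and 0.06 m and y of carton_b_mid in the frame of tote_in between -0.18 and 0.18 m and z of carton_b_mid in the frame of tote_in between 0.09 and 0.108 m); the robot touches nothing.
It fails at once if the grease tin is moved more than 30 mm or tipped over (distance of grease_tin_mid from where it was at the start of the episode above 0.03 m or angle between grease_tin_mid's own z axis and vertical above 0.5 rad).
It fails at once if the tape roll is moved more than 30 mm or tipped over (distance of tape_roll_mid from where it was at the start of the episode above 0.03 m or angle between tape_roll_mid's own z axis and vertical above 0.5 rad).
Of housing_a, housing_b, housing_c only 2 to 3 are there at a start; the rules pass over those that are not, and their reading is None.
Of carton_a, carton_b only 1 to 2 are there at a start; the rules pass over those that are not, and their reading is None.
At some moment in a run one of housing_a, housing_b, housing_c may be knocked a few centimetres aside while the robot is not near it.
It also fails if it takes over 210 s, if anything falls off the work surface, if the arm or the gripper's body presses on something with over 40 N, if the wrist force passes 120 N, or if a joint passes its speed limit or range.

## Working session

There is one attempt and no reset: what is moved stays moved. The work goes in short steps, Python scripts to look and compute and a tool call to move; the robot and the scene stay as the last step left them, time stands still between calls to the robot, and variables do not carry over. Pictures are saved under pics/ and viewed, at most 16 in all, crops included, and the job is handed in when it is done.

Besides the shell and the picture viewer there is one more tool, called after "Emit:" as name(argument=value, ...), one argument or row to a line, values as JSON. step_arm: Moves the arm, as the interface text tells. Shift numbers are shares of 0.05 m and turn numbers shares of 4 degrees, none past 1 either way. Its arguments: {"type":"object","properties":{"targets":{"type":"array"}},"required":["targets"]}

```bash
ls; mkdir -p pics
python3 - <<'E'
from workcell import readout,get_image
import cv2,numpy as np
print(readout.get_obs())
for n in("scene","top"):
    d=get_image(n);cv2.imwrite(f"pics/{n}0.png",d["pixels"][:,:,::-1]);np.savez(f"pics/{n}0.npz",**d)
    print(n,d["intrinsics"],d["k1"],d["extrinsics"])
E
```

```text
pics
{'t': 0.0, 'qpos': array([-1.36799912e+00,  4.23828895e-01,  1.63070751e+00, -4.39129660e-06,
        1.08860306e+00, -1.89979637e-02]), 'qvel': array([-0.00023004,  0.00092711, -0.0003523 , -0.00136422,  0.00025456,
        0.00032668]), 'joint_torque': array([ 6.71800481e-04, -5.44618034e+01, -2.73665482e+01,  6.45111920e-02,
        2.27242231e-02, -8.48774926e-05]), 'ee_pos': array([ 137.45594332, -609.40152859,  403.90206665]), 'orientation': array([-3.12076354e+00, -3.47514120e-01,  2.28946590e-04]), 'ft_force': array([-0.05983331,  0.11523518,  0.19922959]), 'moment': array([-0.00261644,  0.02788486,  0.00147169]), 'grasp_force': 0.0, 'width': 87.82755734173526}
scene [[393.78139523   0.         255.41060903]
 [  0.         393.78139523 182.55689338]
 [  0.           0.           1.        ]] -0.07670158217738861 [[-7.80724809e-01 -6.24863554e-01  3.78309107e-03  3.81531155e+02]
 [-2.81235584e-01  3.45965659e-01 -8.95105753e-01  1.97244177e+02]
 [ 5.58010142e-01 -6.99895208e-01 -4.45837840e-01  1.09832521e+03]
 [ 0.00000000e+00  0.00000000e+00  0.00000000e+00  1.00000000e+00]]
top [[428.41855924   0.         246.04223408]
 [  0.         428.41855924 193.60459561]
 [  0.           0.           1.        ]] 0.0006042503542020715 [[ 1.94807185e-02 -9.99807959e-01  2.13236593e-03 -2.57611135e+00]
 [-9.99138919e-01 -1.95457372e-02 -3.65976165e-02  4.83121701e+02]
 [ 3.66322670e-02 -1.41758192e-03 -9.99327808e-01  1.39499299e+03]
 [ 0.00000000e+00  0.00000000e+00  0.00000000e+00  1.00000000e+00]]
```

View pics/top0.png

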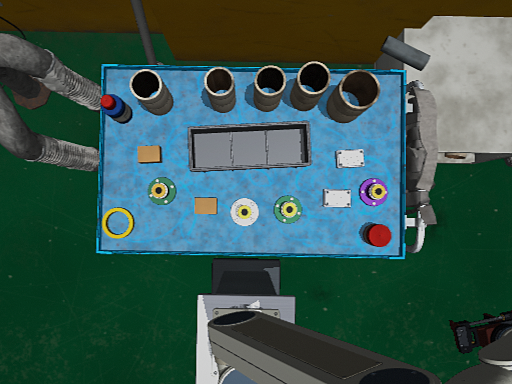

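View pics/scene0.png

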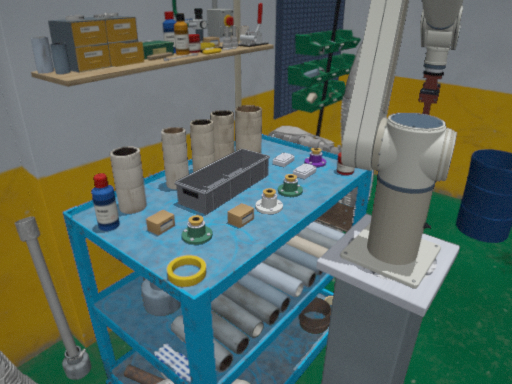

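The top view shows green housings at about (162,190) and (289,209). The white one at (244,211) and the purple one at (374,191) are look-alikes. Cartons are at (149,154) and (205,205), covers at (350,158) and (337,198), the tote at (250,147), the tin at (377,235) and the tape roll at (118,222). The scene view agrees: two green housings with raised bushes. Next I'll measure them and enlarge a crop.

```bash
cat > h.py <<'E'
import cv2,numpy as np
from workcell import readout,get_image
def snap(name,out=None):
    d=get_image(name)
    if out: cv2.imwrite(f"pics/{out}.png",d["pixels"][:,:,::-1])
    return d
def load(f): return dict(np.load(f))
def ray(d,uv):
    K=d["intrinsics"];k=float(d["k1"]);E=d["extrinsics"]
    p=(np.atleast_2d(uv)-[K[0,2],K[1,2]])/[K[0,0],K[1,1]]
    q=p.copy()
    for _ in range(20): q=p/(1+k*(q**2).sum(1,keepdims=True))
    r=np.c_[q,np.ones(len(q))]@E[:3,:3]
    return -E[:3,:3].T@E[:3,3],r
def onz(d,uv,z):
    c,r=ray(d,uv); return (c+r*((z-c[2])/r[:,2:]))[:,:2]
def proj(d,P):
    K=d["intrinsics"];E=d["extrinsics"];c=np.atleast_2d(P)@E[:3,:3].T+E[:3,3];s=c[:,:2]/c[:,2:]
    s=s*(1+float(d["k1"])*(s**2).sum(1,keepdims=True)); return s*[K[0,0],K[1,1]]+[K[0,2],K[1,2]]
def blobs(d,lo,hi,mn=30):
    h=cv2.cvtColor(d["pixels"],cv2.COLOR_RGB2HSV);m=cv2.inRange(h,np.array(lo),np.array(hi))
    m=cv2.morphologyEx(m,cv2.MORPH_CLOSE,np.ones((3,3)))
    cs,_=cv2.findContours(m,cv2.RETR_EXTERNAL,cv2.CHAIN_APPROX_NONE)
    return [c for c in cs if cv2.contourArea(c)>mn]
E
python3 - <<'E'
from h import *
d=load("pics/top0.npz")
h=cv2.cvtColor(d["pixels"],cv2.COLOR_RGB2HSV)
for n,p in dict(green=(153,195),bronze=(158,190),carton=(150,154),cover=(345,160),tote=(215,150),tape=(104,222),tin=(377,235)).items(): print(n,h[p[1],p[0]])
for n,lo,hi,z in(("green",(45,60,30),(85,255,255),12),("carton",(8,60,100),(22,200,255),42),("cover",(0,0,190),(180,40,255),28),("tote",(0,0,40),(180,40,140),85),("bronze",(18,90,90),(32,255,255),60)):
    for c in blobs(d,lo,hi,25):
        (u,v),s,a=cv2.minAreaRect(c)
        if not(98<u<406 and 64<v<256):continue
        b=cv2.boxPoints(cv2.minAreaRect(c));w=onz(d,b,z);e=[w[1]-w[0],w[2]-w[1]]
        print(n,(round(u),round(v)),"xy",w.mean(0).round(),"sides",[np.linalg.norm(q).round() for q in e],"dir0",np.degrees(np.arctan2(e[0][1],e[0][0])).round(1))
print(onz(d,[(100,67),(405,70),(98,254),(404,259)],0).round())
print("pipe bases", onz(d,[(165,113),(230,110),(278,108),(320,108),(365,120)],0).round())
i=cv2.resize(d["pixels"][125:255,95:410],None,fx=2.5,fy=2.5,interpolation=cv2.INTER_CUBIC);cv2.imwrite("pics/crop1.png",i[:,:,::-1])
E
```

```text
green [ 21  51 176]
bronze [100  21  37]
carton [ 17 127 181]
cover [120   1 214]
tote [111  18 141]
tape [ 27 210 223]
tin [  1 220 158]
green (288, 209) xy [ 435. -129.] sides [np.float64(88.0), np.float64(85.0)] dir0 -88.9
green (162, 191) xy [488. 283.] sides [np.float64(88.0), np.float64(88.0)] dir0 -43.6
green (348, 66) xy [ 912. -324.] sides [np.float64(17.0), np.float64(162.0)] dir0 -0.5
carton (206, 206) xy [441. 136.] sides [np.float64(67.0), np.float64(48.0)] dir0 -88.9
carton (158, 190) xy [488. 288.] sides [np.float64(40.0), np.float64(43.0)] dir0 -70.4
carton (148, 153) xy [606. 322.] sides [np.float64(52.0), np.float64(67.0)] dir0 1.6
cover (244, 212) xy [425.  11.] sides [np.float64(87.0), np.float64(87.0)] dir0 -88.9
cover (337, 198) xy [ 474. -287.] sides [np.float64(55.0), np.float64(82.0)] dir0 -1.7
cover (350, 158) xy [ 605. -329.] sides [np.float64(81.0), np.float64(55.0)] dir0 -85.8
cover (146, 85) xy [832. 339.] sides [np.float64(100.0), np.float64(93.0)] dir0 -23.0
tote (249, 146) xy [629.   1.] sides [np.float64(379.0), np.float64(140.0)] dir0 -86.1
tote (124, 114) xy [720. 393.] sides [np.float64(60.0), np.float64(35.0)] dir0 -36.4
tote (220, 100) xy [771.  96.] sides [np.float64(91.0), np.float64(76.0)] dir0 -88.8
tote (156, 103) xy [759. 295.] sides [np.float64(96.0), np.float64(84.0)] dir0 -63.8
bronze (117, 222) xy [382. 411.] sides [np.float64(94.0), np.float64(91.0)] dir0 -88.9
bronze (244, 212) xy [425.  12.] sides [np.float64(38.0), np.float64(41.0)] dir0 -88.9
bronze (289, 209) xy [ 435. -129.] sides [np.float64(38.0), np.float64(38.0)] dir0 -88.9
bronze (378, 191) xy [ 498. -410.] sides [np.float64(38.0), np.float64(38.0)] dir0 -88.9
bronze (158, 190) xy [487. 285.] sides [np.float64(44.0), np.float64(38.0)] dir0 -88.9
[[ 896.  501.]
 [ 906. -515.]
 [ 276.  488.]
 [ 279. -516.]]
pipe bases [[ 746.  281.]
 [ 760.   66.]
 [ 770.  -94.]
 [ 773. -233.]
 [ 736. -383.]]
```

View pics/crop1.png

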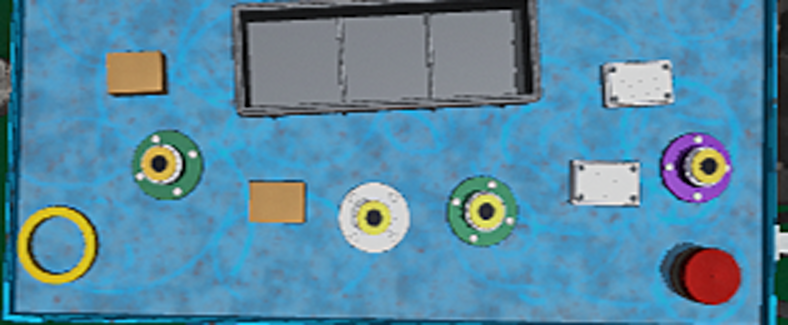

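The crop confirms the two green flanged housings, at about (435,-129) and (488,286). The white and purple ones are left out. I'll turn the fingers to close along x while moving over the first housing with the gripper shut.

Emit:
step_arm(
  targets=[
    [[0.3,0.48,0,0,0,1,0],[0.3,0.48,0,0,0,1,0],[0.3,0.48,0,0,0,1,0],[0.3,0.48,0,0,0,1,0],[0.3,0.48,0,0,0,1,0]],
  ],
)

```text
t: 0.72
ee_pos: [212.8, -488.7, 404.3]
orientation: [-3.013, -0.888, 0.0]
ft_force: [0.7, 0.1, -0.7]
width: 41.2
grasp_force: 0.0
```

Emit:
step_arm(
  targets=[
    [[0.3,0.48,0,0,0,1,0],[0.3,0.48,0,0,0,1,0],[0.3,0.48,0,0,0,1,0],[0.3,0.48,0,0,0,1,0],[0.3,0.48,0,0,0,1,0]],
  ],
)

```text
t: 1.35
ee_pos: [287.8, -368.7, 404.5]
orientation: [-2.813, -1.397, 0.0]
ft_force: [0.3, -0.7, -0.5]
width: 0.6
grasp_force: 0.0
```

Emit:
step_arm(
  targets=[
    [[0.3,0.48,0,0,0,1,0],[0.3,0.48,0,0,0,1,0],[0.3,0.48,0,0,0,1,0],[0.3,0.48,0,0,0,1,0],[0.3,0.48,0,0,0,1,0]],
  ],
)

```text
t: 1.98
ee_pos: [362.8, -248.8, 404.5]
orientation: [-2.528, -1.865, 0.0]
ft_force: [0.3, -0.2, 0.3]
width: 0.4
grasp_force: 0.0
```

Emit:
step_arm(
  targets=[
    [[0.3,0.48,0,0,0,1,0],[0.3,0.48,0,0,0,1,0],[0.3,0.48,0,0,0,1,0],[0.3,0.48,0,0,0,1,0],[0.3,0.48,0,0,0,1,0]],
  ],
)

```text
t: 2.6
ee_pos: [437.8, -128.8, 404.5]
orientation: [-2.165, -2.276, 0.0]
ft_force: [0.3, -0.1, -0.4]
width: 0.5
grasp_force: 0.0
```

Run:
```python
from h import *
d=snap("wrist","w1")
print(d["intrinsics"].round(1).tolist(),d["k1"],d["extrinsics"].round(3).tolist())
print("expected bush px",proj(d,[[435,-129,60]]),"tip",proj(d,[[437.5,-129.7,222]]))
for n,lo,hi,z in(("green",(45,60,30),(85,255,255),12),("bronze",(18,90,90),(32,255,255),60)):
    for c in blobs(d,lo,hi,200):
        (u,v),(a,b),an=cv2.fitEllipse(c);print(n,(round(u),round(v)),round(a),round(b),onz(d,(u,v),z).round(1))
```

```text
[[305.0, 0.0, 257.5], [0.0, 305.0, 191.8], [0.0, 0.0, 1.0]] -0.06501476539568578 [[0.999, 0.049, -0.001, -429.311], [0.047, -0.952, 0.301, -179.396], [0.013, -0.301, -0.954, 347.569], [0.0, 0.0, 0.0, 1.0]]
expected bush px [[256.41053835 175.47163325]] tip [[259.20599314 245.06584837]]
green (100, 352) 39 123 [[ 197.4 -445.4]]
green (255, 163) 64 66 [[ 433.  -125.8]]
green (77, 222) 152 190 [[ 194.8 -218.6]]
green (111, 7) 16 41 [[264.4  45.3]]
bronze (279, 375) 16 463 [[ 481.6 -420. ]]
bronze (255, 174) 34 36 [[ 433.8 -126.8]]
bronze (250, 32) 41 43 [[422.1  14.5]]
```

View pics/w1.png

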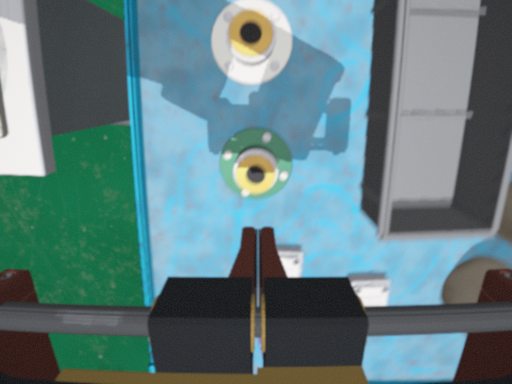

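The wrist view shows the green housing's flange at (255,163) and its bush at (255,174). The white look-alike is at (250,32), and the tote is on the right. The wrist measurement agrees with the top view to about 2 mm, so I'll press now.

Emit:
step_arm(
  targets=[
    [[-0.07,0.04,-0.6,0,0,0,0],[0,0,-0.6,0,0,0,0],[0,0,-0.6,0,0,0,0],[0,0,-0.6,0,0,0,0],[0,0,-0.6,0,0,0,0]],
  ],
)

```text
t: 3.28
ee_pos: [433.8, -127.9, 253.7]
orientation: [-2.169, -2.273, 0.0]
ft_force: [-0.7, -0.2, 0.0]
width: 0.7
grasp_force: 0.0
```

Emit:
step_arm(
  targets=[
    [[0,0,-0.08,0,0,0,0],[0,0,-0.08,0,0,0,0],[0,0,-0.08,0,0,0,0],[0,0,-0.06,0,0,0,0],[0,0,-0.06,0,0,0,0]],
  ],
)

```text
t: 3.9
ee_pos: [434.4, -127.8, 237.5]
orientation: [2.167, 2.272, 0.001]
ft_force: [-1.1, 0.2, 6.3]
width: 0.5
grasp_force: 3.5
```

Emit:
step_arm(
  targets=[
    [[0,0,-0.04,0,0,0,0],[0,0,-0.04,0,0,0,0],[0,0,-0.03,0,0,0,0],[0,0,0,0,0,0,0],[0,0,0,0,0,0,0]],
  ],
)

```text
t: 4.53
ee_pos: [434.4, -127.8, 232.2]
orientation: [2.167, 2.272, 0.001]
ft_force: [-0.6, 0.0, 9.2]
width: 0.4
grasp_force: 4.1
```

Emit:
step_arm(
  targets=[
    [[0,0,-0.03,0,0,0,0],[0,0,-0.02,0,0,0,0],[0,0,-0.02,0,0,0,0],[0,0,0,0,0,0,0],[0,0,0,0,0,0,0]],
  ],
)

```text
t: 5.15
ee_pos: [434.4, -127.8, 231.7]
orientation: [2.166, 2.272, 0.002]
ft_force: [-12.2, 3.3, 58.3]
width: 0.5
grasp_force: 28.9
```

The first bush is home: force rose to 58 N at the expected height. Next is the second housing.

Emit:
step_arm(
  targets=[
    [[0,0,1,0,0,0,0],[0.12,0.92,0.6,0,0,0,0],[0.12,0.92,0,0,0,0,0],[0.12,0.92,0,0,0,0,0],[0.12,0.92,0,0,0,0,0]],
  ],
)

```text
t: 5.78
ee_pos: [458.2, 57.8, 308.5]
orientation: [2.168, 2.272, 0.002]
ft_force: [1.0, -0.3, -0.1]
width: 0.8
grasp_force: 0.0
```

Emit:
step_arm(
  targets=[
    [[0.12,0.92,0,0,0,0,0],[0.12,0.92,0,0,0,0,0],[0.12,0.92,0,0,0,0,0],[0.12,0.92,0,0,0,0,0],[0.12,0.92,0,0,0,0,0]],
  ],
)

```text
t: 6.4
ee_pos: [488.0, 288.0, 308.3]
orientation: [2.168, 2.273, 0.002]
ft_force: [0.1, -0.0, 0.4]
width: 0.7
grasp_force: 0.0
```

```bash
cat > see.py <<'E'
from h import *
import sys
o=readout.get_obs();print("tcp",o["ee_pos"].round(1),o["orientation"].round(3),o["t"])
for nm in sys.argv[1:]:
    d=snap(nm,f"last_{nm}")
    print(nm)
    for n,lo,hi,z in(("green",(45,60,30),(85,255,255),12),("bronze",(18,90,90),(32,255,255),50),("carton",(8,60,100),(17,200,255),42),("cover",(0,0,190),(180,40,255),28)):
        for c in blobs(d,lo,hi,30 if nm=="top" else 150):
            (u,v),s,a=cv2.minAreaRect(c);w=onz(d,cv2.boxPoints(((u,v),s,a)),z);e=[w[1]-w[0],w[2]-w[1]];L=[np.linalg.norm(q) for q in e]
            m=w.mean(0)
            if 300<m[0]<720 and abs(m[1])<480 and 30<min(L) and max(L)<110:
                k=int(np.argmax(L));print(" ",n,(round(u),round(v)),"xy",m.round(1),"LxW",np.round([max(L),min(L)]),"long dir",round(np.degrees(np.arctan2(e[k][1],e[k][0]))%180,1))
E
python3 see.py wrist top
```

```text
tcp [488.  288.  308.3] [2.168e+00 2.273e+00 2.000e-03] 6.4
wrist
  green (258, 179) xy [487.5 295.7] LxW [85. 71.] long dir 162.7
  bronze (256, 206) xy [485.4 283.8] LxW [41. 40.] long dir 2.7
  bronze (134, 41) xy [390.  406.7] LxW [91. 56.] long dir 0.7
  carton (395, 156) xy [599.7 329.5] LxW [66. 56.] long dir 98.3
  cover (415, 162) xy [625.  321.5] LxW [86. 40.] long dir 74.4
  cover (104, 56) xy [358.  398.5] LxW [94. 33.] long dir 141.1
top
  green (288, 209) xy [ 435.4 -129.5] LxW [88. 85.] long dir 91.1
  green (166, 190) xy [490.9 267.2] LxW [89. 57.] long dir 13.3
  bronze (244, 212) xy [424.6  12.3] LxW [41. 38.] long dir 1.1
  bronze (289, 209) xy [ 435.3 -130.5] LxW [38. 38.] long dir 91.1
  bronze (378, 191) xy [ 498.1 -412.9] LxW [38. 38.] long dir 91.1
  carton (206, 206) xy [441.3 135.7] LxW [67. 48.] long dir 91.1
  carton (148, 152) xy [607.7 322.4] LxW [67. 48.] long dir 91.1
  cover (147, 211) xy [419.2 326.7] LxW [91. 43.] long dir 30.5
  cover (245, 212) xy [424.3  10.7] LxW [88. 87.] long dir 17.0
  cover (336, 198) xy [ 472.3 -285.7] LxW [81. 48.] long dir 91.1
  cover (350, 158) xy [ 605.  -329.4] LxW [81. 55.] long dir 94.2
```

Emit:
step_arm(
  targets=[
    [[-0.04,-0.05,-0.5,0,0,0,0],[0,0,-0.5,0,0,0,0],[0,0,-0.1,0,0,0,0],[0,0,-0.1,0,0,0,0],[0,0,-0.1,0,0,0,0]],
  ],
)

```text
t: 7.12
ee_pos: [486.4, 283.8, 243.3]
orientation: [2.168, 2.273, 0.002]
ft_force: [0.0, -0.9, -0.1]
width: 0.3
grasp_force: 0.0
```

Emit:
step_arm(
  targets=[
    [[0,0,-0.06,0,0,0,0],[0,0,-0.05,0,0,0,0],[0,0,-0.05,0,0,0,0],[0,0,-0.05,0,0,0,0],[0,0,0,0,0,0,0]],
  ],
)

```text
t: 7.75
ee_pos: [486.4, 283.9, 232.9]
orientation: [2.168, 2.273, 0.002]
ft_force: [-0.0, -0.6, 4.5]
width: 0.5
grasp_force: 2.1
```

Emit:
step_arm(
  targets=[
    [[0,0,-0.03,0,0,0,0],[0,0,-0.02,0,0,0,0],[0,0,-0.01,0,0,0,0],[0,0,0,0,0,0,0],[0,0,0,0,0,0,0]],
  ],
)

```text
t: 8.38
ee_pos: [486.4, 283.9, 232.1]
orientation: [2.168, 2.273, 0.002]
ft_force: [-6.7, -5.4, 27.8]
width: 0.4
grasp_force: 14.2
```

Both bushes are home: the heights match a 50 mm top, with clear force stops. Now I'll grasp this housing round the boss.

Emit:
step_arm(
  targets=[
    [[0,0,0.5,0,0,0,0],[0,0,0,0,0,0,0.9],[0,0,0,0,0,0,0.9],[0,0,0,0,0,0,0.9],[0,0,0,0,0,0,0.9]],
  ],
)

```text
t: 9.0
ee_pos: [485.8, 283.7, 253.4]
orientation: [-2.168, -2.273, 0.002]
ft_force: [-0.2, -0.7, 0.3]
width: 36.7
grasp_force: 0.0
```

Emit:
step_arm(
  targets=[
    [[0,0,0,0,0,0,0.9],[0,0,0,0,0,0,0.9],[0,0,0,0,0,0,0.9],[0,0,0,0,0,0,0.9],[0,0,0,0,0,0,0.9]],
  ],
)

```text
t: 9.62
ee_pos: [486.0, 283.9, 254.2]
orientation: [2.168, 2.273, 0.0]
ft_force: [-0.0, -0.7, 0.6]
width: 78.4
grasp_force: 0.0
```

```bash
python3 see.py wrist
```

```text
tcp [486.  283.9 254.2] [2.168 2.273 0.   ] 9.625
wrist
  green (258, 201) xy [484.9 287.4] LxW [87. 84.] long dir 88.2
  bronze (258, 226) xy [485.  284.8] LxW [41. 41.] long dir 48.8
  bronze (105, 41) xy [391.6 394.4] LxW [91. 43.] long dir 0.1
  carton (197, 353) xy [440.3 165.3] LxW [51. 36.] long dir 1.2
  carton (405, 153) xy [577.7 335.5] LxW [76. 50.] long dir 62.2
  cover (258, 225) xy [485.3 275.6] LxW [54. 53.] long dir 48.5
```

View pics/last_wrist.png

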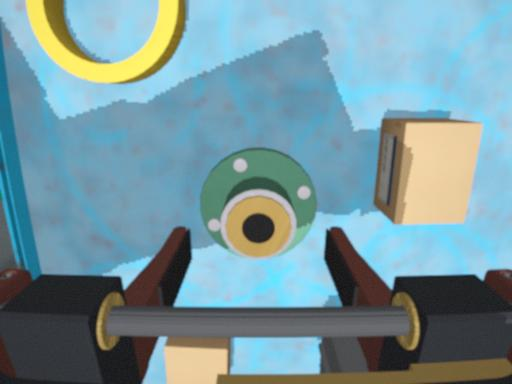

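The bush is seated at (258,226), centred between the open fingers. The tape is at top left and the carton at right, both clear. Descend and grip.

Emit:
step_arm(
  targets=[
    [[0,0.02,-0.5,0,0,0,0.9],[0,0,-0.5,0,0,0,0.9],[0,0,-0.1,0,0,0,0.9],[0,0,0,0,0,0,0.9],[0,0,0,0,0,0,0]],
  ],
)

```text
t: 10.3
ee_pos: [486.4, 285.0, 200.0]
orientation: [2.168, 2.273, 0.002]
ft_force: [0.2, -0.1, -0.0]
width: 72.3
grasp_force: 0.0
```

Emit:
step_arm(
  targets=[
    [[0,0,0,0,0,0,0],[0,0,0,0,0,0,0],[0,0,0,0,0,0,0],[0,0,0,0,0,0,0],[0,0,0,0,0,0,0]],
  ],
)

```text
t: 10.92
ee_pos: [486.2, 284.9, 199.7]
orientation: [2.168, 2.273, 0.001]
ft_force: [0.4, -0.5, 7.0]
width: 51.2
grasp_force: 30.0
```

Emit:
step_arm(
  targets=[
    [[0,0,0.2,0,0,0,0],[0,0,0.4,0,0,0,0],[0,0,0.8,0,0,0,0],[0,0,0.8,0,0,0,0],[0,0,0.4,0,0,0,0]],
  ],
)

```text
t: 11.55
ee_pos: [486.2, 284.9, 332.4]
orientation: [2.168, 2.273, 0.005]
ft_force: [0.5, 0.6, -6.6]
width: 51.5
grasp_force: 30.0
```

```bash
python3 see.py top
python3 - <<'E'
from h import *
d=load("pics/top0.npz")
# tote rim outer corners & floor/rib positions
m=cv2.inRange(cv2.cvtColor(d["pixels"],cv2.COLOR_RGB2HSV),(0,0,20),(180,45,150))
m[:, :185]=0;m[:,315:]=0;m[:118]=0;m[178:]=0
cs,_=cv2.findContours(m,cv2.RETR_EXTERNAL,cv2.CHAIN_APPROX_NONE);c=max(cs,key=cv2.contourArea)
print(cv2.minAreaRect(c),onz(d,cv2.boxPoints(cv2.minAreaRect(c)),85).round())
E
```

```text
tcp [486.2 284.9 332.4] [2.168 2.273 0.005] 11.55
top
  green (288, 209) xy [ 435.4 -129.5] LxW [88. 85.] long dir 91.1
  green (162, 187) xy [499.7 280.7] LxW [84. 35.] long dir 16.4
  bronze (244, 212) xy [424.6  12.3] LxW [41. 38.] long dir 1.1
  bronze (289, 209) xy [ 435.3 -130.5] LxW [38. 38.] long dir 91.1
  bronze (378, 191) xy [ 498.1 -412.9] LxW [38. 38.] long dir 91.1
  carton (206, 206) xy [441.3 135.7] LxW [67. 48.] long dir 91.1
  carton (148, 153) xy [606.1 322.4] LxW [67. 45.] long dir 91.1
  cover (149, 215) xy [408.2 318.4] LxW [93. 42.] long dir 30.3
  cover (244, 212) xy [424.6  10.7] LxW [87. 87.] long dir 91.1
  cover (337, 198) xy [ 472.3 -287.4] LxW [78. 48.] long dir 91.1
  cover (350, 158) xy [ 605.  -329.4] LxW [81. 55.] long dir 94.2
((248.9100799560547, 146.14144897460938), (45.511268615722656, 121.56744384765625), 87.22978973388672) [[ 686.  195.]
 [ 712. -183.]
 [ 570. -192.]
 [ 545.  184.]]
```

The first housing is held, with 51.5 mm width, 30 N grip and a weight of about 6.6 N. I'll move it over the tote's +y bay and check the tote with the wrist camera.

Emit:
step_arm(
  targets=[
    [[0.3,-0.4,0,0,0,0,0],[0.7,-0.8,0,0,0,0,0],[0.8,-0.9,0,0,0,0,0],[0.7,-0.8,0,0,0,0,0],[0.3,-0.4,0,0,0,0.3,0]],
  ],
)

```text
t: 12.22
ee_pos: [627.3, 117.4, 329.1]
orientation: [2.146, 2.294, -0.0]
ft_force: [-0.0, 0.2, -5.9]
width: 51.6
grasp_force: 30.0
```

Run:
```python
from h import *
d=snap("wrist","w3");np.savez("pics/w3.npz",**d)
o=readout.get_obs();print(o["ee_pos"].round(1),o["orientation"])
t=np.radians(3.9);R=np.array([[np.cos(t),-np.sin(t)],[np.sin(t),np.cos(t)]])
i=d["pixels"][:,:,::-1].copy()
for z,hx,ys,col in((85,60,(-180,180),(0,0,255)),(18,60,(-58,58),(0,255,0))):
    for y in ys:
        P=[np.r_[R@[x,y]+[634,1],z] for x in(-hx,hx)];p=proj(d,P).round().astype(int);print(z,y,p.tolist());cv2.line(i,tuple(map(int,p[0])),tuple(map(int,p[1])),col,1)
for x in(-60,60):
    P=[np.r_[R@[x,y]+[634,1],85] for y in(-180,180)];p=proj(d,P).round().astype(int);cv2.line(i,tuple(map(int,p[0])),tuple(map(int,p[1])),(0,0,255),1)
cv2.imwrite("pics/w3o.png",i)
```

```text
[628.3 115.9 329.1] [ 2.14442266e+00  2.29330896e+00 -1.02329918e-04]
85 -180 [[206, 451], [311, 451]]
85 180 [[175, 126], [340, 125]]
18 -58 [[207, 326], [309, 326]]
18 58 [[201, 237], [315, 237]]
```

View pics/w3o.png

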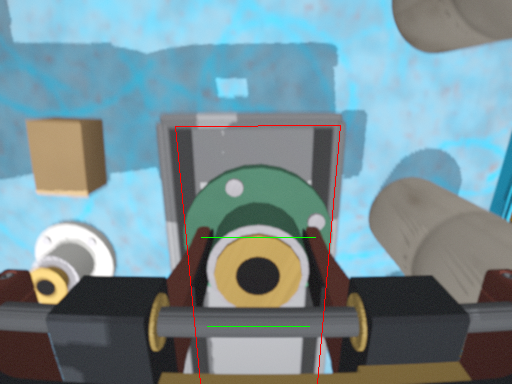

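The overlay shows the tote rim's outer edges at u≈163 and 342 and its far rim at v≈115. My red inner-rim guess sits a few pixels to the right. I'll measure the edges in numbers.

Run:
```python
from h import *
d=load("pics/w3.npz");g=cv2.cvtColor(d["pixels"],cv2.COLOR_RGB2GRAY).astype(int);h=cv2.cvtColor(d["pixels"],cv2.COLOR_RGB2HSV)
for r in(135,160):
    print(r,[(u,g[r,u],h[r,u,1]) for u in list(range(156,182))],"\n",[(u,g[r,u],h[r,u,1]) for u in range(324,348)])
print([(v,g[v,260],h[v,260,1]) for v in range(108,134)])
```

```text
135 [(156, np.int64(133), np.uint8(80)), (157, np.int64(129), np.uint8(41)), (158, np.int64(127), np.uint8(12)), (159, np.int64(131), np.uint8(8)), (160, np.int64(138), np.uint8(11)), (161, np.int64(136), np.uint8(6)), (162, np.int64(134), np.uint8(9)), (163, np.int64(129), np.uint8(10)), (164, np.int64(130), np.uint8(8)), (165, np.int64(132), np.uint8(9)), (166, np.int64(131), np.uint8(11)), (167, np.int64(124), np.uint8(10)), (168, np.int64(112), np.uint8(7)), (169, np.int64(91), np.uint8(8)), (170, np.int64(78), np.uint8(10)), (171, np.int64(70), np.uint8(14)), (172, np.int64(69), np.uint8(11)), (173, np.int64(75), np.uint8(10)), (174, np.int64(70), np.uint8(7)), (175, np.int64(71), np.uint8(4)), (176, np.int64(72), np.uint8(7)), (177, np.int64(69), np.uint8(14)), (178, np.int64(74), np.uint8(10)), (179, np.int64(71), np.uint8(7)), (180, np.int64(70), np.uint8(11)), (181, np.int64(73), np.uint8(7))] 
 [(324, np.int64(70), np.uint8(4)), (325, np.int64(70), np.uint8(11)), (326, np.int64(72), np.uint8(10)), (327, np.int64(70), np.uint8(14)), (328, np.int64(69), np.uint8(14)), (329, n
[... 2666 characters left out ...]
 np.int64(128), np.uint8(33)), (115, np.int64(133), np.uint8(15)), (116, np.int64(137), np.uint8(9)), (117, np.int64(135), np.uint8(7)), (118, np.int64(131), np.uint8(9)), (119, np.int64(129), np.uint8(8)), (120, np.int64(127), np.uint8(10)), (121, np.int64(125), np.uint8(8)), (122, np.int64(126), np.uint8(8)), (123, np.int64(129), np.uint8(6)), (124, np.int64(130), np.uint8(10)), (125, np.int64(127), np.uint8(10)), (126, np.int64(126), np.uint8(8)), (127, np.int64(126), np.uint8(6)), (128, np.int64(131), np.uint8(9)), (129, np.int64(134), np.uint8(9)), (130, np.int64(139), np.uint8(5)), (131, np.int64(139), np.uint8(9)), (132, np.int64(141), np.uint8(11)), (133, np.int64(141), np.uint8(5))]
```

Run:
```python
from h import *
d=load("pics/w3.npz")
w=onz(d,[(169,135),(332.5,135),(171,160),(331,160),(260,114),(260,126)],85);print(w.round(1))
L=w[2:3];c1=(w[0]+w[1])/2;c2=(w[2]+w[3])/2;print(c1,c2)
n=np.array([np.cos(np.radians(3.9)),np.sin(np.radians(3.9))]);c0=np.array([634,1])
print("x in tote of mid",(c1-c0)@n,(c2-c0)@n, "tote y of far rim",[(p-c0)@[-n[1],n[0]] for p in w[4:]])
dd=w[1]-w[3];print("edge dirs",np.degrees(np.arctan2(*(w[0]-w[2])[::-1])),np.degrees(np.arctan2(*(w[1]-w[3])[::-1])))
# ribs from top
d=load("pics/top0.npz");g=cv2.cvtColor(d["pixels"],cv2.COLOR_RGB2GRAY).astype(int)
print([(u,g[148,u]) for u in range(225,240)],[(u,g[148,u]) for u in range(260,275)])
print(onz(d,[(232,148),(267,148)],18))
```

```text
[[557.4 169.3]
 [677.1 177.2]
 [558.6 150.7]
 [678.5 158.6]
 [623.  188.5]
 [623.6 180. ]]
[617.21790147 173.26928624] [618.51906797 154.65673259]
x in tote of mid -5.026290294085371 -4.994075176986337 tote y of far rim [np.float64(187.78667421768375), np.float64(179.28714101029252)]
edge dirs 93.71037734896122 94.28806692398831
[(225, np.int64(132)), (226, np.int64(133)), (227, np.int64(133)), (228, np.int64(135)), (229, np.int64(138)), (230, np.int64(109)), (231, np.int64(103)), (232, np.int64(141)), (233, np.int64(134)), (234, np.int64(133)), (235, np.int64(133)), (236, np.int64(135)), (237, np.int64(134)), (238, np.int64(134)), (239, np.int64(134))] [(260, np.int64(136)), (261, np.int64(136)), (262, np.int64(135)), (263, np.int64(138)), (264, np.int64(140)), (265, np.int64(106)), (266, np.int64(117)), (267, np.int64(142)), (268, np.int64(118)), (269, np.int64(140)), (270, np.int64(139)), (271, np.int64(137)), (272, np.int64(137)), (273, np.int64(136)), (274, np.int64(136))]
[[630.94970373  55.65292316]
 [633.21299051 -58.71336638]]
```

The tote's centre is at (629,0.5) with a yaw of 3.95°. The inner width comes out at 120 mm, as it should. The +y bay is at (621,119). Lowering into it.

Emit:
step_arm(
  targets=[
    [[-0.11,0,0,0,0,0,0],[0,0,-0.5,0,0,0,0],[0,0,-0.7,0,0,0,0],[0,0,-0.6,0,0,0,0],[0,0,-0.4,0,0,0,0]],
  ],
)

```text
t: 12.9
ee_pos: [619.0, 120.8, 217.7]
orientation: [-2.142, -2.296, 0.003]
ft_force: [-0.1, -0.0, -5.8]
width: 51.8
grasp_force: 30.0
```

Emit:
step_arm(
  targets=[
    [[0,0,-0.1,0,0,0,0],[0,0,-0.06,0,0,0,0],[0,0,-0.04,0,0,0,0],[0,0,0,0,0,0,0],[0,0,0,0,0,0,0]],
  ],
)

```text
t: 13.52
ee_pos: [620.7, 119.8, 209.7]
orientation: [2.144, 2.295, 0.001]
ft_force: [-0.5, 0.2, -6.1]
width: 51.6
grasp_force: 30.0
```

Emit:
step_arm(
  targets=[
    [[0,0,-0.04,0,0,0,0],[0,0,-0.03,0,0,0,0],[0,0,-0.02,0,0,0,0],[0,0,-0.01,0,0,0,0],[0,0,0,0,0,0,0]],
  ],
)

```text
t: 14.15
ee_pos: [620.4, 119.8, 204.7]
orientation: [-2.144, -2.296, 0.0]
ft_force: [-4.9, -0.5, 4.5]
width: 51.8
grasp_force: 30.0
```

Emit:
step_arm(
  targets=[
    [[0,0,0,0,0,0,0.78],[0,0,0,0,0,0,0.78],[0,0,0,0,0,0,0.78],[0,0,0,0,0,0,0.78],[0,0,0,0,0,0,0.78]],
  ],
)

```text
t: 14.78
ee_pos: [620.5, 119.8, 204.1]
orientation: [2.144, 2.296, 0.0]
ft_force: [-0.3, 0.2, 0.4]
width: 68.4
grasp_force: 0.0
```

Emit:
step_arm(
  targets=[
    [[0,0,0.4,0,0,0,0.78],[0,0,0.8,0,0,0,0.78],[0,0,1,0,0,0,0.9],[-0.5,-0.8,0,0,0,0,0.9],[-0.8,-0.9,0,0,0,0,0.9]],
  ],
)

```text
t: 15.4
ee_pos: [555.8, 34.4, 316.6]
orientation: [2.14, 2.295, 0.005]
ft_force: [0.1, -0.4, -0.0]
width: 79.1
grasp_force: 0.0
```

```bash
python3 see.py wrist top
```

```text
tcp [555.8  34.4 316.6] [2.14  2.295 0.005] 15.4
wrist
  green (314, 79) xy [598.7 135.8] LxW [80. 37.] long dir 37.7
  bronze (96, 219) xy [413.1   4.9] LxW [41. 39.] long dir 133.3
  bronze (341, 106) xy [616.1 115.2] LxW [38. 34.] long dir 99.2
  bronze (122, 66) xy [444.6 133.5] LxW [61. 53.] long dir 86.2
  carton (122, 66) xy [440.7 134. ] LxW [64. 57.] long dir 89.4
  cover (304, 292) xy [612.5 -73.3] LxW [71. 32.] long dir 3.4
  cover (324, 220) xy [622.2   6.6] LxW [101.  97.] long dir 4.0
  cover (116, 200) xy [422.4  13.5] LxW [92. 92.] long dir 88.7
  cover (331, 97) xy [613.7 119.5] LxW [100.  95.] long dir 90.3
top
  green (288, 209) xy [ 435.4 -129.5] LxW [88. 85.] long dir 91.1
  green (203, 150) xy [622.9 149.5] LxW [83. 30.] long dir 176.6
  bronze (117, 222) xy [382.  414.2] LxW [95. 92.] long dir 91.1
  bronze (289, 209) xy [ 435.3 -130.5] LxW [38. 38.] long dir 91.1
  bronze (378, 191) xy [ 498.1 -412.9] LxW [38. 38.] long dir 91.1
  carton (200, 206) xy [441.  151.7] LxW [48. 35.] long dir 1.3
  carton (148, 153) xy [606.1 322.4] LxW [67. 52.] long dir 91.1
  cover (336, 198) xy [ 473.9 -285.7] LxW [81. 52.] long dir 91.1
  cover (209, 196) xy [471.5 125.5] LxW [94. 36.] long dir 158.9
  cover (350, 158) xy [ 605.  -329.3] LxW [81. 55.] long dir 94.2
```

View pics/last_wrist.png

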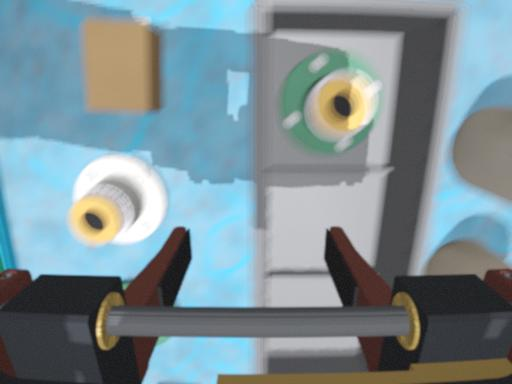

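The housing stands upright in the +y bay, with its bush at (341,106). The other green housing hasn't moved, so I'll go to it.

Emit:
step_arm(
  targets=[
    [[-0.4,-0.6,0,0,0,0,0.9],[-0.6,-0.8,0,0,0,0,0.9],[-0.6,-0.8,0,0,0,0,0.9],[-0.5,-0.65,0,0,0,0,0.9],[-0.33,-0.4,0,0,0,0,0.9]],
  ],
)

```text
t: 16.12
ee_pos: [433.5, -128.8, 315.4]
orientation: [2.144, 2.294, 0.001]
ft_force: [-0.5, 0.3, 0.2]
width: 79.0
grasp_force: 0.0
```

Emit:
step_arm(
  targets=[
    [[0,0,-0.4,0,0,0,0.9],[0,0,-0.5,0,0,0,0.9],[0,0,-0.3,0,0,0,0.9],[0,0,0,0,0,0,0.9],[0,0,0,0,0,0,0.9]],
  ],
)

```text
t: 16.75
ee_pos: [434.5, -127.7, 254.8]
orientation: [2.143, 2.296, 0.001]
ft_force: [0.3, -0.7, 0.3]
width: 78.9
grasp_force: 0.0
```

```bash
python3 see.py wrist
```

```text
tcp [ 434.5 -127.7  254.8] [2.143e+00 2.296e+00 1.000e-03] 16.75
wrist
  green (256, 203) xy [ 432. -126.] LxW [86. 84.] long dir 98.1
  bronze (256, 229) xy [ 432.5 -128.9] LxW [41. 41.] long dir 124.2
  cover (290, 356) xy [ 471.1 -259.6] LxW [57. 42.] long dir 3.4
  cover (256, 229) xy [ 433.2 -139.5] LxW [54. 54.] long dir 137.9
  cover (254, 39) xy [423.5 -10.2] LxW [84. 46.] long dir 3.8
```

Emit:
step_arm(
  targets=[
    [[-0.02,-0.02,-0.5,0,0,0,0.9],[0,0,-0.5,0,0,0,0.9],[0,0,-0.1,0,0,0,0.9],[0,0,0,0,0,0,0.9],[0,0,0,0,0,0,0]],
  ],
)

```text
t: 17.42
ee_pos: [433.4, -128.8, 200.0]
orientation: [2.143, 2.295, 0.001]
ft_force: [-0.3, -0.1, -0.1]
width: 72.3
grasp_force: 0.0
```

Emit:
step_arm(
  targets=[
    [[0,0,0,0,0,0,0],[0,0,0,0,0,0,0],[0,0,0,0,0,0,0],[0,0,0,0,0,0,0],[0,0,0,0,0,0,0]],
  ],
)

```text
t: 18.05
ee_pos: [433.3, -128.7, 199.6]
orientation: [2.144, 2.295, 0.001]
ft_force: [0.1, 0.3, 6.2]
width: 51.3
grasp_force: 30.0
```

Emit:
step_arm(
  targets=[
    [[0,0,0.2,0,0,0,0],[0,0,0.5,0,0,0,0],[0,0,0.8,0,0,0,0],[0,0,0.7,0,0,0,0],[0,0,0.4,0,0,0,0]],
  ],
)

```text
t: 18.68
ee_pos: [432.5, -128.5, 330.7]
orientation: [2.144, 2.296, 0.0]
ft_force: [0.6, 0.1, -7.2]
width: 51.4
grasp_force: 30.0
```

Emit:
step_arm(
  targets=[
    [[0.5,0.04,0,0,0,0,0],[0.9,0.04,0,0,0,0,0],[1,0.04,0,0,0,0,0],[0.9,0.04,0,0,0,0,0],[0.78,0.04,0,0,0,0,0]],
  ],
)

```text
t: 19.3
ee_pos: [637.7, -118.3, 328.2]
orientation: [-2.143, -2.294, 0.002]
ft_force: [0.1, 0.3, -8.3]
width: 51.5
grasp_force: 30.0
```

Emit:
step_arm(
  targets=[
    [[0,0,0,0,0,0,0],[0,0,-0.5,0,0,0,0],[0,0,-0.7,0,0,0,0],[0,0,-0.6,0,0,0,0],[0,0,-0.4,0,0,0,0]],
  ],
)

```text
t: 19.92
ee_pos: [635.3, -118.5, 217.1]
orientation: [-2.142, -2.293, 0.004]
ft_force: [-0.6, 0.4, -7.0]
width: 51.4
grasp_force: 30.0
```

Emit:
step_arm(
  targets=[
    [[0,0,-0.1,0,0,0,0],[0,0,-0.06,0,0,0,0],[0,0,-0.04,0,0,0,0],[0,0,0,0,0,0,0],[0,0,0,0,0,0,0]],
  ],
)

```text
t: 20.55
ee_pos: [637.2, -118.7, 209.8]
orientation: [2.144, 2.295, 0.001]
ft_force: [0.0, 0.1, -6.3]
width: 51.2
grasp_force: 30.0
```

Emit:
step_arm(
  targets=[
    [[0,0,-0.04,0,0,0,0],[0,0,-0.03,0,0,0,0],[0,0,-0.02,0,0,0,0],[0,0,-0.01,0,0,0,0],[0,0,0,0,0,0,0]],
  ],
)

```text
t: 21.18
ee_pos: [636.9, -118.6, 204.7]
orientation: [-2.144, -2.296, 0.0]
ft_force: [-4.4, 0.6, 2.0]
width: 51.6
grasp_force: 30.0
```

Emit:
step_arm(
  targets=[
    [[0,0,0,0,0,0,0.78],[0,0,0,0,0,0,0.78],[0,0,0,0,0,0,0.78],[0,0,0,0,0,0,0.78],[0,0,0,0,0,0,0.78]],
  ],
)

```text
t: 21.8
ee_pos: [637.1, -118.7, 204.2]
orientation: [2.144, 2.296, 0.0]
ft_force: [-0.5, 0.1, -0.2]
width: 68.5
grasp_force: 0.0
```

Emit:
step_arm(
  targets=[
    [[0,0,0.4,0,0,0,0.78],[0,0,0.8,0,0,0,0.78],[0,0,1,0,0,0,0.95],[-0.2,-0.8,0,0,0,0,0.95],[-0.2,-0.9,0,0,0,0,0.95]],
  ],
)

```text
t: 22.42
ee_pos: [617.2, -204.0, 317.0]
orientation: [2.14, 2.296, 0.002]
ft_force: [-0.0, -0.7, -0.4]
width: 83.2
grasp_force: 0.0
```

Emit:
step_arm(
  targets=[
    [[-0.2,-0.9,0,0,0,0,0.95],[-0.1,-0.9,0,0,0,0,0.95],[0,-0.6,-0.3,0,0,0,0.95],[0,0,-0.3,0,0,0,0.95],[0,0,0,0,0,0,0.95]],
  ],
)

```text
t: 23.05
ee_pos: [601.5, -322.8, 283.3]
orientation: [-2.143, -2.294, 0.001]
ft_force: [-0.4, 0.2, 0.1]
width: 83.3
grasp_force: 0.0
```

```bash
python3 see.py wrist top
```

```text
tcp [ 601.5 -322.8  283.3] [-2.143e+00 -2.294e+00  1.000e-03] 23.05
wrist
  cover (261, 216) xy [ 603.3 -335.1] LxW [67. 53.] long dir 96.0
  cover (104, 148) xy [ 474.7 -287.6] LxW [88. 54.] long dir 89.8
top
  green (216, 154) xy [612.7 106.3] LxW [89. 82.] long dir 91.1
  green (286, 148) xy [ 637.  -119.7] LxW [89. 89.] long dir 0.9
  bronze (117, 222) xy [382.  414.2] LxW [95. 92.] long dir 91.1
  bronze (244, 212) xy [424.6  12.3] LxW [41. 38.] long dir 1.1
  bronze (216, 153) xy [609.3 105.3] LxW [38. 38.] long dir 1.2
  bronze (287, 146) xy [ 637.9 -120.9] LxW [42. 38.] long dir 0.9
  carton (206, 206) xy [441.3 135.7] LxW [67. 48.] long dir 91.1
  carton (148, 153) xy [606.1 322.4] LxW [67. 52.] long dir 91.1
  cover (333, 199) xy [ 472.  -272.8] LxW [52. 44.] long dir 176.0
```

View pics/last_wrist.png

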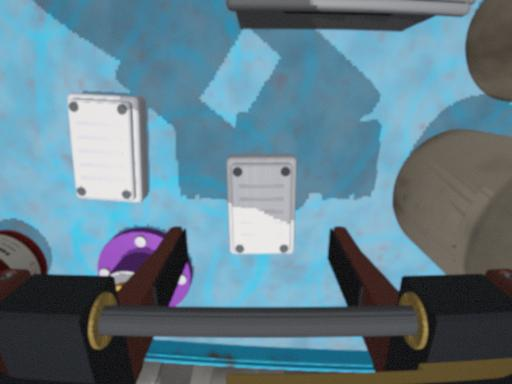

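The wrist view shows the cover between the fingers, with corners at about (228,158), (296,157), (229,253) and (295,253). The second cover is at (107,148) and the purple look-alike is at bottom left. In the top view, the first housing has been shifted inside its bay to about (612,106), so I'll re-measure it before stacking.

Run:
```python
from h import *
d=snap("wrist");o=readout.get_obs();print(o["ee_pos"])
w=onz(d,[(228,158),(296,157),(295,253),(229,253)],28);print(w.round(1),w.mean(0),[np.linalg.norm(w[i]-w[i-1]).round(1) for i in range(4)])
e=w[0]-w[3];print(np.degrees(np.arctan2(e[1],e[0])))
d=snap("top","t5");i=cv2.resize(d["pixels"][115:180,180:320],None,fx=5,fy=5,interpolation=cv2.INTER_CUBIC);cv2.imwrite("pics/crop5.png",i[:,:,::-1])
```

```text
[ 602.41381659 -322.56217151  284.82327402]
[[ 575.1 -287.4]
 [ 628.5 -282.9]
 [ 636.7 -367.3]
 [ 579.2 -371.2]] [ 604.864602   -327.20959307] [np.float64(83.9), np.float64(53.6), np.float64(84.8), np.float64(57.6)]
92.83097652677151
```

View pics/crop5.png

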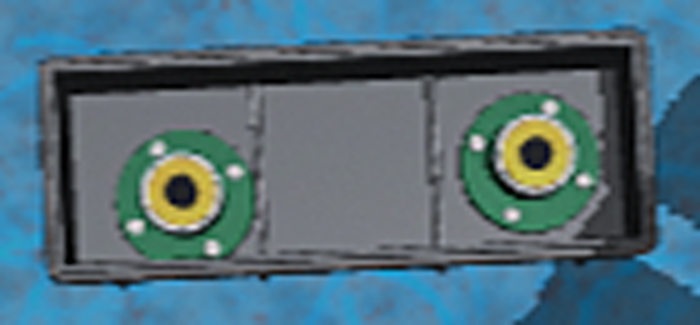

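The shifted housing stands flat, against the rib and the near wall of its bay; its bush is at (182,190) in the crop. Now to pick the far cover.

Emit:
step_arm(
  targets=[
    [[0.06,-0.07,-0.5,0,0,0,0.95],[0,0,-0.6,0,0,0,0.95],[0,0,-0.6,0,0,0,0.95],[0,0,-0.28,0,0,0,0.95],[0,0,0,0,0,0,0.95]],
  ],
)

```text
t: 23.88
ee_pos: [605.0, -326.7, 184.7]
orientation: [-2.143, -2.296, 0.0]
ft_force: [0.1, -0.5, 0.3]
width: 83.6
grasp_force: 0.0
```

Emit:
step_arm(
  targets=[
    [[0,0,0,0,0,0,0],[0,0,0,0,0,0,0],[0,0,0,0,0,0,0],[0,0,0,0,0,0,0],[0,0,0,0,0,0,0]],
  ],
)

```text
t: 24.5
ee_pos: [605.1, -327.3, 186.1]
orientation: [2.144, 2.296, -0.0]
ft_force: [-3.0, 0.4, 6.6]
width: 57.7
grasp_force: 30.0
```

Emit:
step_arm(
  targets=[
    [[0,0,0.2,0,0,0,0],[0,0,0.5,0,0,0,0],[0,0,0.8,0,0,0,0],[0,0,0.7,0,0,0,0],[0,0,0.4,0,0,0,0]],
  ],
)

```text
t: 25.12
ee_pos: [605.2, -327.3, 317.4]
orientation: [2.143, 2.294, 0.001]
ft_force: [0.3, -0.6, -2.1]
width: 57.7
grasp_force: 30.0
```

Emit:
step_arm(
  targets=[
    [[0.1,0.5,0,0,0,0,0],[0.15,0.9,0,0,0,0,0],[0.15,1,0,0,0,0,0],[0.15,1,0,0,0,0,0],[0.1,0.76,0,0,0,0,0]],
  ],
)

```text
t: 25.75
ee_pos: [636.9, -115.7, 313.4]
orientation: [-2.141, -2.295, 0.002]
ft_force: [-0.7, -0.3, -2.9]
width: 57.9
grasp_force: 30.0
```

Emit:
step_arm(
  targets=[
    [[0,0,0,0,0,0,0],[0,0,-0.5,0,0,0,0],[0,0,-0.6,0,0,0,0],[0,0,-0.3,0,0,0,0],[0,0,0,0,0,0,0]],
  ],
)

```text
t: 26.38
ee_pos: [636.9, -119.2, 243.7]
orientation: [-2.143, -2.294, 0.002]
ft_force: [-0.6, 0.1, -3.0]
width: 57.7
grasp_force: 30.0
```

Emit:
step_arm(
  targets=[
    [[0,0,-0.03,0,0,0,0],[0,0,-0.03,0,0,0,0],[0,0,-0.03,0,0,0,0],[0,0,-0.02,0,0,0,0],[0,0,0,0,0,0,0]],
  ],
)

```text
t: 27.0
ee_pos: [637.7, -119.2, 241.0]
orientation: [2.144, 2.295, 0.001]
ft_force: [-2.9, 1.1, 7.5]
width: 57.6
grasp_force: 30.0
```

Emit:
step_arm(
  targets=[
    [[0,0,0,0,0,0,0.82],[0,0,0,0,0,0,0.82],[0,0,0,0,0,0,0.82],[0,0,0,0,0,0,0.82],[0,0,0,0,0,0,0.82]],
  ],
)

```text
t: 27.62
ee_pos: [637.5, -119.2, 239.6]
orientation: [-2.144, -2.296, 0.0]
ft_force: [0.7, 0.1, 0.2]
width: 72.2
grasp_force: 0.0
```

Emit:
step_arm(
  targets=[
    [[0,0,0.3,0,0,0,0.82],[0,0,0.7,0,0,0,0.82],[-0.3,-0.3,0.5,0,0,0,0.95],[-0.6,-0.6,0,0,0,0,0.95],[-0.7,-0.7,0,0,0,0,0.95]],
  ],
)

```text
t: 28.25
ee_pos: [557.2, -199.6, 316.4]
orientation: [2.141, 2.296, 0.002]
ft_force: [-0.1, -1.1, -0.6]
width: 83.4
grasp_force: 0.0
```

Emit:
step_arm(
  targets=[
    [[-0.7,-0.7,0,0,0,0,0.95],[-0.6,-0.7,0,0,0,0,0.95],[-0.36,-0.36,-0.3,0,0,0,0.95],[0,0,-0.3,0,0,-0.3,0.95],[0,0,0,0,0,-0.3,0.95]],
  ],
)

```text
t: 28.88
ee_pos: [474.6, -286.7, 284.1]
orientation: [-2.193, -2.248, 0.0]
ft_force: [1.0, 0.2, -0.6]
width: 83.7
grasp_force: 0.0
```

```bash
python3 see.py wrist top
```

```text
tcp [ 474.6 -286.7  284.1] [-2.193 -2.248  0.   ] 28.875
wrist
  green (474, 28) xy [ 638.3 -144.3] LxW [41. 32.] long dir 100.8
  bronze (280, 354) xy [ 496.3 -424.3] LxW [43. 39.] long dir 1.2
  cover (256, 202) xy [ 471.8 -288.7] LxW [78. 52.] long dir 93.2
top
  green (282, 153) xy [ 617.  -108.6] LxW [91. 44.] long dir 62.5
  green (216, 154) xy [612.7 106.3] LxW [89. 82.] long dir 91.1
  bronze (117, 222) xy [382.  414.2] LxW [95. 92.] long dir 91.1
  bronze (244, 212) xy [424.6  12.3] LxW [41. 38.] long dir 1.1
  bronze (216, 153) xy [609.3 105.3] LxW [38. 38.] long dir 1.2
  carton (206, 206) xy [441.3 135.7] LxW [67. 48.] long dir 91.1
  carton (148, 154) xy [604.5 322.3] LxW [67. 48.] long dir 91.1
  cover (346, 213) xy [ 426.6 -317. ] LxW [83. 34.] long dir 133.4
  cover (245, 212) xy [424.6  10.7] LxW [87. 87.] long dir 46.1
  cover (288, 144) xy [ 646.7 -127.3] LxW [86. 57.] long dir 94.2
```

View pics/last_wrist.png

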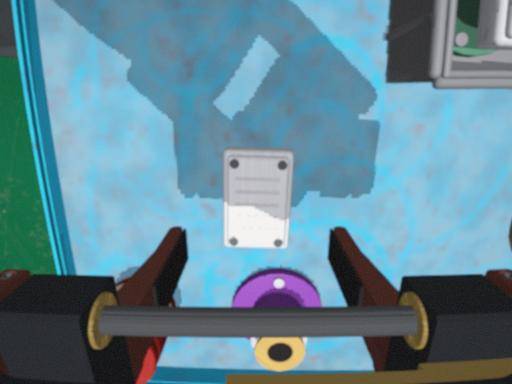

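The second cover is centred between the fingers, with corners at about (224,150), (294,150), (289,248) and (224,248). The purple housing is below it and the red tin at lower left, both clear. The first cover shows in the top view on its housing.

Run:
```python
from h import *
d=snap("wrist");o=readout.get_obs();print(o["ee_pos"])
w=onz(d,[(224,150),(294,150),(289,248),(224,248)],28);print(w.round(1),w.mean(0))
t=load("pics/top0.npz");print("tin",onz(t,(377,235),75))
d=snap("top")
for c in blobs(d,(0,0,190),(180,40,255),30):
    (u,v),s,a=cv2.minAreaRect(c)
    if 270<u<310 and v<170: print("cover placed",onz(d,(u,v),83))
print("B",onz(d,(216,153.3),55))
```

```text
[ 475.40694182 -286.58917708  285.07416071]
[[ 446.7 -244.3]
 [ 501.5 -242.8]
 [ 502.5 -328.4]
 [ 446.  -329.9]] [ 474.16781559 -286.35496646]
tin [[ 359.69895181 -403.17069777]]
cover placed [[ 638.12641721 -121.91690966]]
B [[607.72759814 104.91785523]]
```

Emit:
step_arm(
  targets=[
    [[-0.02,0,-0.5,0,0,0,0.95],[0,0,-0.6,0,0,0,0.95],[0,0,-0.6,0,0,0,0.95],[0,0,-0.28,0,0,0,0.95],[0,0,0,0,0,0,0.95]],
  ],
)

```text
t: 29.7
ee_pos: [473.7, -286.8, 185.2]
orientation: [-2.191, -2.25, 0.0]
ft_force: [-0.8, -0.0, 0.9]
width: 83.4
grasp_force: 0.0
```

Emit:
step_arm(
  targets=[
    [[0,0,0,0,0,0,0],[0,0,0,0,0,0,0],[0,0,0,0,0,0,0],[0,0,0,0,0,0,0],[0,0,0,0,0,0,0]],
  ],
)

```text
t: 30.32
ee_pos: [473.7, -287.4, 186.5]
orientation: [2.191, 2.25, 0.0]
ft_force: [-0.4, 0.4, 6.3]
width: 58.4
grasp_force: 29.8
```

Emit:
step_arm(
  targets=[
    [[0,0,0.2,0,0,0,0],[0,0,0.5,0,0,0,0],[0,0,0.8,0,0,0,0],[0,0,0.7,0,0,0,0],[0,0,0.4,0,0,0,0]],
  ],
)

```text
t: 30.95
ee_pos: [473.6, -287.2, 317.9]
orientation: [2.191, 2.249, 0.001]
ft_force: [0.6, -0.4, -3.2]
width: 57.9
grasp_force: 29.8
```

Emit:
step_arm(
  targets=[
    [[0.2,0.5,0,0,0,0.3,0],[0.3,0.8,0,0,0,0.3,0],[0.3,0.9,0,0,0,0,0],[0.3,0.9,0,0,0,0,0],[0.3,0.9,0,0,0,0,0]],
  ],
)

```text
t: 31.58
ee_pos: [543.5, -85.7, 316.0]
orientation: [-2.144, -2.296, 0.0]
ft_force: [0.6, -0.3, -2.8]
width: 57.8
grasp_force: 29.8
```

Emit:
step_arm(
  targets=[
    [[0.3,0.9,0,0,0,0,0],[0.3,0.9,0,0,0,0,0],[0.3,0.9,0,0,0,0,0],[0.3,0.8,0,0,0,0,0],[0.23,0.38,0,0,0,0,0]],
  ],
)

```text
t: 32.2
ee_pos: [615.1, 108.8, 315.8]
orientation: [-2.142, -2.298, 0.0]
ft_force: [1.2, -0.6, -1.5]
width: 57.8
grasp_force: 29.8
```

Emit:
step_arm(
  targets=[
    [[0,0,0,0,0,0,0],[0,0,-0.5,0,0,0,0],[0,0,-0.6,0,0,0,0],[0,0,-0.3,0,0,0,0],[0,0,0,0,0,0,0]],
  ],
)

```text
t: 32.83
ee_pos: [614.5, 105.8, 244.7]
orientation: [-2.144, -2.294, 0.003]
ft_force: [-0.3, 0.2, -2.1]
width: 58.3
grasp_force: 29.8
```

```bash
python3 see.py wrist
```

```text
tcp [614.5 105.8 244.7] [-2.144 -2.294  0.003] 32.825
wrist
  green (233, 180) xy [591.9 128.7] LxW [86. 35.] long dir 32.6
  bronze (34, 163) xy [473.1 141.4] LxW [69. 43.] long dir 79.4
  carton (36, 163) xy [467.5 139.2] LxW [71. 47.] long dir 83.5
  cover (270, 352) xy [631. -13.] LxW [100.  32.] long dir 3.8
  cover (261, 244) xy [616.6  83.7] LxW [101.  77.] long dir 97.5
```

View pics/last_wrist.png

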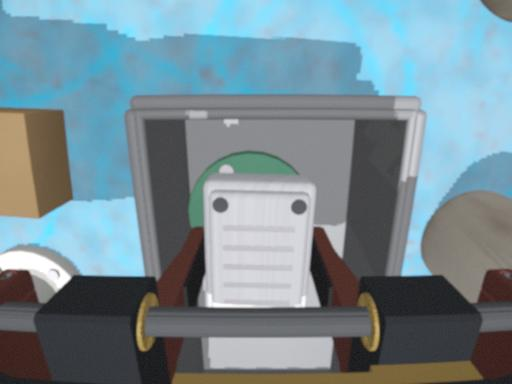

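The cover is lined up over the housing, whose flange is at (247,190); the fingers are clear of both tote walls. Lowering and releasing.

Emit:
step_arm(
  targets=[
    [[0,0,-0.03,0,0,0,0],[0,0,-0.03,0,0,0,0],[0,0,-0.03,0,0,0,0],[0,0,-0.02,0,0,0,0],[0,0,0,0,0,0,0]],
  ],
)

```text
t: 33.5
ee_pos: [615.2, 107.0, 241.5]
orientation: [2.144, 2.296, 0.001]
ft_force: [-3.5, -0.9, 6.7]
width: 58.0
grasp_force: 29.8
```

Emit:
step_arm(
  targets=[
    [[0,0,0,0,0,0,0.74],[0,0,0,0,0,0,0.74],[0,0,0,0,0,0,0.74],[0,0,0,0,0,0,0.74],[0,0,0,0,0,0,0.74]],
  ],
)

```text
t: 34.12
ee_pos: [615.0, 106.8, 240.0]
orientation: [-2.144, -2.296, 0.0]
ft_force: [-0.6, -0.0, 0.2]
width: 65.0
grasp_force: 0.0
```

Emit:
step_arm(
  targets=[
    [[0,0,0.3,0,0,0,0.74],[0,0,0.7,0,0,0,0.74],[0,0.4,0.5,0,0,0,0.95],[0,0.9,0,0,0,0,0.95],[0,0.9,0,0,0,0,0.95]],
  ],
)

```text
t: 34.75
ee_pos: [615.3, 217.8, 317.1]
orientation: [2.145, 2.294, 0.003]
ft_force: [0.9, 0.5, 0.8]
width: 83.5
grasp_force: 0.0
```

Emit:
step_arm(
  targets=[
    [[0,0.9,0,0,0,0,0.95],[-0.1,0.8,0,0,0,0,0.95],[-0.1,0.4,0,0,0,0,0.95],[0,0,0,0,0,0,0.95],[0,0,0,0,0,0,0.95]],
  ],
)

```text
t: 35.38
ee_pos: [605.1, 320.7, 315.3]
orientation: [2.145, 2.295, -0.001]
ft_force: [0.3, -0.1, 1.3]
width: 83.7
grasp_force: 0.0
```

```bash
python3 see.py wrist
python3 - <<'E'
from h import *
d=snap("top","t6")
for c in blobs(d,(0,0,190),(180,40,255),30):
    (u,v),s,a=cv2.minAreaRect(c)
    if 190<u<310 and v<180: print("cover placed",(u,v),s,onz(d,(u,v),83))
a=d["pixels"][115:235,130:320];cv2.imwrite("pics/crop6.png",cv2.resize(a,None,fx=4,fy=4,interpolation=cv2.INTER_CUBIC)[:,:,::-1])
w=cv2.imread("pics/last_wrist.png");a=cv2.resize(cv2.imread("pics/crop6.png"),(394,249));cv2.imwrite("pics/both6.png",np.vstack([cv2.resize(w,(394,296)),a]))
E
```

```text
tcp [605.1 320.7 315.3] [ 2.145e+00  2.295e+00 -1.000e-03] 35.375
wrist
  bronze (257, 186) xy [602.8 330. ] LxW [68. 46.] long dir 96.9
  bronze (38, 59) xy [423.8 421.6] LxW [87. 61.] long dir 85.6
  carton (256, 187) xy [602.4 326.8] LxW [73. 49.] long dir 95.4
cover placed (215.5, 150.5) (19.0, 25.0) [[612.81766439 104.68485044]]
cover placed (288.3677978515625, 143.85659790039062) (17.528104782104492, 25.618000030517578) [[ 638.10440446 -121.94009954]]
```

View pics/both6.png

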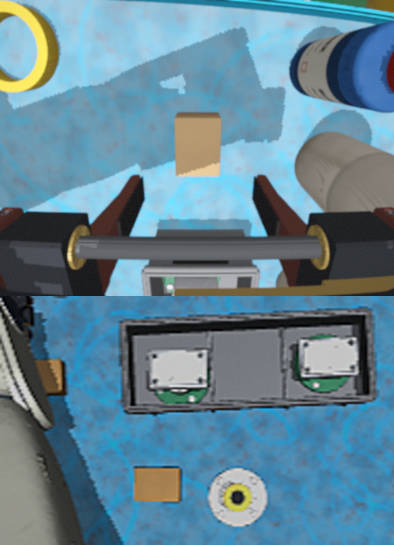

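Both covers lie flat on their housings in the top crop. In the wrist view the far carton is between the fingers, its top face at about (228–287, 155–230). Measuring and grasping it.

Run:
```python
from h import *
d=snap("wrist");print(readout.get_obs()["ee_pos"])
w=onz(d,[(228,155),(287,155),(286,230),(228,230)],42);print(w.round(1).tolist(),w.mean(0))
g=d["pixels"].astype(int)
print([(v,g[v,257].tolist()) for v in range(142,166,2)],[(v,g[v,257].tolist()) for v in range(222,238,2)])
```

```text
[605.3835974  320.46504986 315.2565162 ]
[[576.8, 354.5], [626.3, 357.8], [631.9, 289.1], [579.3, 285.6]] [603.58563964 321.77833434]
[(142, [108, 152, 176]), (144, [107, 140, 159]), (146, [109, 96, 85]), (148, [117, 95, 68]), (150, [123, 102, 73]), (152, [152, 126, 93]), (154, [181, 153, 115]), (156, [181, 152, 111]), (158, [182, 153, 114]), (160, [182, 154, 114]), (162, [183, 155, 116]), (164, [181, 154, 115])] [(222, [235, 206, 159]), (224, [234, 205, 158]), (226, [235, 206, 161]), (228, [206, 206, 204]), (230, [128, 216, 248]), (232, [111, 218, 252]), (234, [117, 217, 249]), (236, [131, 216, 246])]
```

Emit:
step_arm(
  targets=[
    [[-0.03,0.03,-0.5,0,0,0,0.95],[0,0,-0.7,0,0,0,0.95],[0,0,-0.7,0,0,0,0.95],[0,0,-0.4,0,0,0,0.95],[0,0,-0.2,0,0,0,0.95]],
  ],
)

```text
t: 36.15
ee_pos: [603.6, 322.7, 189.2]
orientation: [-2.145, -2.295, 0.002]
ft_force: [-0.3, 0.2, 0.3]
width: 83.7
grasp_force: 0.0
```

Emit:
step_arm(
  targets=[
    [[0,0,0,0,0,0,0.95],[0,0,0,0,0,0,0],[0,0,0,0,0,0,0],[0,0,0,0,0,0,0],[0,0,0,0,0,0,0]],
  ],
)

```text
t: 36.78
ee_pos: [603.7, 323.4, 190.7]
orientation: [2.144, 2.296, 0.001]
ft_force: [-0.8, -0.5, 2.9]
width: 51.8
grasp_force: 30.0
```

Emit:
step_arm(
  targets=[
    [[0,0,0.2,0,0,0,0],[0,0,0.5,0,0,0,0],[0,0,0.8,0,0,0,0],[0,0,0.8,0,0,0,0],[0,0,0.5,0,0,0,0]],
  ],
)

```text
t: 37.4
ee_pos: [603.7, 323.5, 333.1]
orientation: [2.144, 2.295, 0.004]
ft_force: [0.0, -0.1, -0.4]
width: 51.6
grasp_force: 30.0
```

The grip closed at 51.7 mm rather than 61 mm. I'll check the held carton and the free one before going on.

Run:
```python
from h import *
d=snap("scene");np.savez("pics/s7.npz",**d)
u,v=proj(d,[[441,136,20]])[0];u2,v2=proj(d,[[604,323,165]])[0];print((u,v),(u2,v2))
a=lambda u,v:cv2.resize(d["pixels"][int(v)-35:int(v)+35,int(u)-45:int(u)+45],None,fx=5.5,fy=5.5,interpolation=cv2.INTER_CUBIC)
w=snap("wrist")["pixels"];w=cv2.resize(w,(270,203))
A=np.vstack([a(u,v)[:280],a(u2,v2)[:290]]);cv2.imwrite("pics/s7.png",A[:,:,::-1]);cv2.imwrite("pics/w7.png",w[:,:,::-1])
print(A.shape, "crop origin",int(u)-45,int(v)-35)
```

```text
(np.float64(240.2842484417006), np.float64(215.03694828750153)) (np.float64(154.94396983858172), np.float64(179.60131247295448))
(570, 495, 3) crop origin 195 180
```

View pics/s7.png

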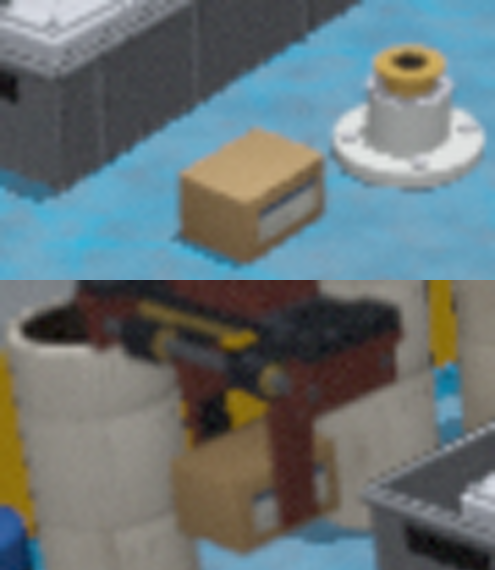

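The crop shows the free carton standing upright: top corners (180,178), (250,208), (325,158) and bottom corners (180,238), (248,263), (325,207). The other is held level in the fingers.

Run:
```python
from h import *
d=load("pics/s7.npz");o=np.array([195,180]);f=lambda p:np.array(p)/5.5+o
b=onz(d,[f((180,238)),f((248,263)),f((325,207))],0);print("base",b.round(),np.linalg.norm(b[0]-b[1]),np.linalg.norm(b[1]-b[2]))
for h in(36,42,48,52,61):
    t=onz(d,[f((180,178)),f((250,208)),f((325,158))],h);print(h,t.round().tolist())
```

```text
base [[461. 174.]
 [414. 169.]
 [418.  95.]] 47.29882694616134 73.77798413961999
36 [[464.0, 168.0], [413.0, 168.0], [415.0, 99.0]]
42 [[457.0, 176.0], [406.0, 175.0], [408.0, 107.0]]
48 [[451.0, 183.0], [400.0, 183.0], [402.0, 115.0]]
52 [[446.0, 188.0], [396.0, 188.0], [398.0, 121.0]]
61 [[436.0, 199.0], [386.0, 199.0], [388.0, 133.0]]
```

The carton is simply smaller than listed, about 52 × 68 × 36 mm, and upright. Its centre would end near 96 mm, which is within limits. Placing it on the +y cover.

Emit:
step_arm(
  targets=[
    [[0.04,-0.5,0,0,0,0,0],[0.05,-0.9,0,0,0,0,0],[0.05,-1,0,0,0,0,0],[0.05,-1,0,0,0,0,0],[0.04,-0.93,0,0,0,0,0]],
  ],
)

```text
t: 38.12
ee_pos: [614.0, 103.8, 328.3]
orientation: [-2.144, -2.294, 0.005]
ft_force: [0.2, -0.5, -0.4]
width: 51.7
grasp_force: 30.0
```

Emit:
step_arm(
  targets=[
    [[0,0,0,0,0,0,0],[0,0,-0.4,0,0,0,0],[0,0,-0.5,0,0,0,0],[0,0,-0.16,0,0,0,0],[0,0,0,0,0,0,0]],
  ],
)

```text
t: 38.75
ee_pos: [614.6, 107.6, 275.9]
orientation: [-2.142, -2.296, 0.002]
ft_force: [-0.2, 0.7, -0.5]
width: 52.0
grasp_force: 30.0
```

Emit:
step_arm(
  targets=[
    [[0,0,-0.02,0,0,0,0],[0,0,-0.02,0,0,0,0],[0,0,-0.02,0,0,0,0],[0,0,-0.01,0,0,0,0],[0,0,0,0,0,0,0]],
  ],
)

```text
t: 39.38
ee_pos: [615.0, 106.8, 273.7]
orientation: [2.144, 2.296, 0.0]
ft_force: [0.1, -0.1, 0.0]
width: 51.5
grasp_force: 30.0
```

Emit:
step_arm(
  targets=[
    [[0,0,-0.01,0,0,0,0],[0,0,-0.01,0,0,0,0],[0,0,0,0,0,0,0],[0,0,0,0,0,0,0],[0,0,0,0,0,0,0]],
  ],
)

```text
t: 40.0
ee_pos: [615.1, 106.8, 273.6]
orientation: [2.144, 2.296, 0.0]
ft_force: [-3.3, -1.1, 8.4]
width: 51.8
grasp_force: 30.0
```

Emit:
step_arm(
  targets=[
    [[0,0,0,0,0,0,0.8],[0,0,0,0,0,0,0.8],[0,0,0,0,0,0,0.8],[0,0,0,0,0,0,0.8],[0,0,0,0,0,0,0.8]],
  ],
)

```text
t: 40.62
ee_pos: [615.0, 106.8, 272.6]
orientation: [-2.144, -2.296, 0.0]
ft_force: [-0.7, 0.4, 0.0]
width: 70.2
grasp_force: 0.0
```

Emit:
step_arm(
  targets=[
    [[0,0,0.4,0,0,0,0.8],[0,0,0.8,0,0,0,0.95],[-0.4,0.1,0,0,0,0,0.95],[-0.8,0.1,0,0,0,0,0.95],[-0.9,0.1,0,0,0,0,0.95]],
  ],
)

```text
t: 41.25
ee_pos: [509.4, 121.9, 334.1]
orientation: [2.144, 2.295, 0.003]
ft_force: [0.6, -0.2, 0.9]
width: 83.3
grasp_force: 0.0
```

Emit:
step_arm(
  targets=[
    [[-0.8,0.1,0,0,0,0,0.95],[-0.6,0.1,-0.3,0,0,0,0.95],[0,0,-0.3,0,0,-0.3,0.95],[0,0,0,0,0,-0.3,0.95],[0,0,0,0,0,0,0.95]],
  ],
)

```text
t: 41.88
ee_pos: [441.4, 131.9, 303.1]
orientation: [2.192, 2.249, 0.002]
ft_force: [-0.0, 0.2, 0.2]
width: 83.6
grasp_force: 0.0
```

```bash
python3 see.py wrist top
python3 - <<'E'
from h import *
d=cv2.imread("pics/last_top.png")[115:235,130:320];w=cv2.imread("pics/last_wrist.png")
cv2.imwrite("pics/both8.png",np.vstack([cv2.resize(w,(394,296)),cv2.resize(d,(394,249))]))
E
```

```text
tcp [441.4 131.9 303.1] [2.192e+00 2.249e+00 2.000e-03] 41.875
wrist
  green (432, 195) xy [607.9 130.1] LxW [52. 37.] long dir 47.2
  bronze (496, 236) xy [652.7 105.3] LxW [58. 34.] long dir 134.3
  bronze (258, 182) xy [440.  149.4] LxW [57. 47.] long dir 89.7
  carton (480, 244) xy [646.3  93.4] LxW [66. 60.] long dir 107.4
  carton (257, 182) xy [439.2 146.7] LxW [61. 50.] long dir 88.3
  cover (237, 282) xy [422.6  40.6] LxW [82. 54.] long dir 1.5
  cover (461, 222) xy [631.7 108. ] LxW [94. 49.] long dir 54.2
top
  green (282, 153) xy [ 617.  -108.6] LxW [91. 44.] long dir 62.5
  bronze (117, 222) xy [382.  414.2] LxW [95. 92.] long dir 91.1
  bronze (244, 212) xy [424.6  12.3] LxW [41. 38.] long dir 1.1
  bronze (378, 191) xy [ 498.1 -412.9] LxW [38. 38.] long dir 91.1
  carton (214, 148) xy [627.7 112.7] LxW [74. 55.] long dir 95.0
  cover (219, 238) xy [336.2  92.3] LxW [104.  40.] long dir 40.2
  cover (245, 212) xy [424.3  10.7] LxW [88. 87.] long dir 17.0
  cover (288, 144) xy [ 646.6 -127.2] LxW [85. 57.] long dir 94.2
```

View pics/both8.png

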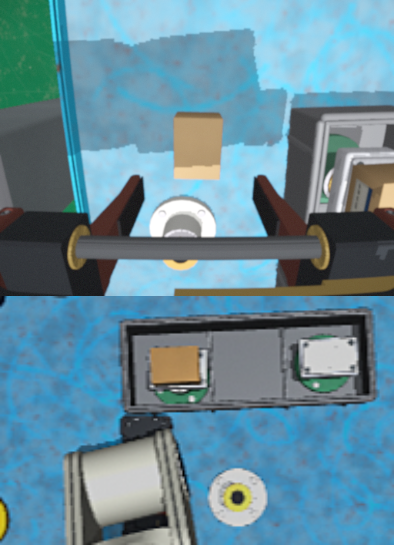

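The first carton sits flat on the +y cover. The second carton is between the fingers, clear of the white housing.

Emit:
step_arm(
  targets=[
    [[0,0.06,-0.5,0,0,0,0.95],[0,0,-0.7,0,0,0,0.95],[0,0,-0.6,0,0,0,0.95],[0,0,-0.3,0,0,0,0.95],[0,0,-0.15,0,0,0,0.95]],
  ],
)

```text
t: 42.6
ee_pos: [440.4, 134.8, 189.7]
orientation: [-2.192, -2.25, 0.0]
ft_force: [-0.0, -0.2, -0.1]
width: 83.3
grasp_force: 0.0
```

Emit:
step_arm(
  targets=[
    [[0,0,0,0,0,0,0.95],[0,0,0,0,0,0,0],[0,0,0,0,0,0,0],[0,0,0,0,0,0,0],[0,0,0,0,0,0,0]],
  ],
)

```text
t: 43.22
ee_pos: [440.1, 134.9, 190.5]
orientation: [2.192, 2.25, 0.001]
ft_force: [-0.5, 0.0, 3.8]
width: 52.2
grasp_force: 29.8
```

Emit:
step_arm(
  targets=[
    [[0,0,0.2,0,0,0,0],[0,0,0.5,0,0,0,0],[0,0,0.8,0,0,0,0],[0,0,0.8,0,0,0,0],[0,0,0.7,0,0,0,0]],
  ],
)

```text
t: 43.85
ee_pos: [439.7, 134.8, 342.1]
orientation: [2.192, 2.25, 0.001]
ft_force: [0.7, -0.1, -0.1]
width: 52.2
grasp_force: 29.8
```

Emit:
step_arm(
  targets=[
    [[0.3,-0.4,0,0,0,0.3,0],[0.5,-0.7,0,0,0,0.3,0],[0.6,-0.75,0,0,0,0,0],[0.6,-0.8,0,0,0,0,0],[0.6,-0.8,0,0,0,0,0]],
  ],
)

```text
t: 44.48
ee_pos: [570.5, -39.0, 340.7]
orientation: [-2.144, -2.296, -0.0]
ft_force: [0.0, 0.9, -1.0]
width: 52.0
grasp_force: 29.8
```

Emit:
step_arm(
  targets=[
    [[0.6,-0.75,0,0,0,0,0],[0.5,-0.6,0,0,0,0,0],[0.25,-0.28,0,0,0,0,0],[0,0,0,0,0,0,0],[0,0,-0.3,0,0,0,0]],
  ],
)

```text
t: 45.1
ee_pos: [637.1, -118.2, 325.6]
orientation: [2.143, 2.296, 0.001]
ft_force: [-0.9, 0.4, -1.1]
width: 52.0
grasp_force: 29.8
```

Emit:
step_arm(
  targets=[
    [[0,0,-0.5,0,0,0,0],[0,0,-0.36,0,0,0,0],[0,0,-0.1,0,0,0,0],[0,0,0,0,0,0,0],[0,0,0,0,0,0,0]],
  ],
)

```text
t: 45.72
ee_pos: [637.8, -119.2, 277.9]
orientation: [2.143, 2.295, 0.001]
ft_force: [0.7, -0.2, -0.4]
width: 52.2
grasp_force: 29.8
```

Emit:
step_arm(
  targets=[
    [[0,0,-0.02,0,0,0,0],[0,0,-0.02,0,0,0,0],[0,0,-0.01,0,0,0,0],[0,0,0,0,0,0,0],[0,0,0,0,0,0,0]],
  ],
)

```text
t: 46.35
ee_pos: [637.5, -119.2, 274.7]
orientation: [-2.144, -2.296, 0.0]
ft_force: [-0.1, -0.2, -1.4]
width: 51.8
grasp_force: 29.8
```

Emit:
step_arm(
  targets=[
    [[0,0,-0.02,0,0,0,0],[0,0,-0.02,0,0,0,0],[0,0,0,0,0,0,0],[0,0,0,0,0,0,0],[0,0,0,0,0,0,0]],
  ],
)

```text
t: 46.98
ee_pos: [637.6, -119.2, 273.5]
orientation: [2.144, 2.296, 0.0]
ft_force: [-2.0, 0.4, 5.4]
width: 52.1
grasp_force: 29.8
```

Emit:
step_arm(
  targets=[
    [[0,0,0,0,0,0,0.8],[0,0,0,0,0,0,0.8],[0,0,0,0,0,0,0.8],[0,0,0,0,0,0,0.8],[0,0,0,0,0,0,0.8]],
  ],
)

```text
t: 47.6
ee_pos: [637.5, -119.2, 272.6]
orientation: [-2.144, -2.296, 0.0]
ft_force: [0.3, -0.4, -0.0]
width: 70.4
grasp_force: 0.0
```

Emit:
step_arm(
  targets=[
    [[0,0,0.3,0,0,0,0.8],[0,0,0.8,0,0,0,0.9],[0,0,0.9,0,0,0,0.9],[-0.5,-0.5,0,0,0,0,0.9],[-0.9,-0.5,0,0,0,0,0.9]],
  ],
)

```text
t: 48.22
ee_pos: [567.8, -169.6, 374.7]
orientation: [2.14, 2.295, 0.003]
ft_force: [0.7, -0.7, 0.7]
width: 79.2
grasp_force: 0.0
```

Emit:
step_arm(
  targets=[
    [[-0.9,-0.5,0,0,0,0,0.9],[-0.9,-0.5,0,0,0,0,0.9],[-0.4,-0.3,0,0,0,0,0.9],[0,0,0,0,0,0,0.9],[0,0,0,0,0,0,0.9]],
  ],
)

```text
t: 48.85
ee_pos: [458.2, -234.1, 373.5]
orientation: [2.144, 2.295, 0.001]
ft_force: [0.3, -0.9, -0.3]
width: 79.1
grasp_force: 0.0
```

Run:
```python
from h import *
t=snap("top")["pixels"][110:240,95:410];d=snap("scene");s=d["pixels"][120:300,90:380]
for c in blobs({"pixels":t},(8,60,100),(17,200,255),60): print(cv2.minAreaRect(c))
cv2.imwrite("pics/end.png",np.vstack([cv2.resize(t,(640,264),interpolation=cv2.INTER_CUBIC),cv2.resize(s,(640,336),interpolation=cv2.INTER_CUBIC)])[:,:,::-1])
```

```text
((118.97348022460938, 37.601768493652344), (17.02886390686035, 23.14861488342285), 86.18592071533203)
((193.5, 31.5), (17.0, 23.0), 90.0)
```

View pics/end.png

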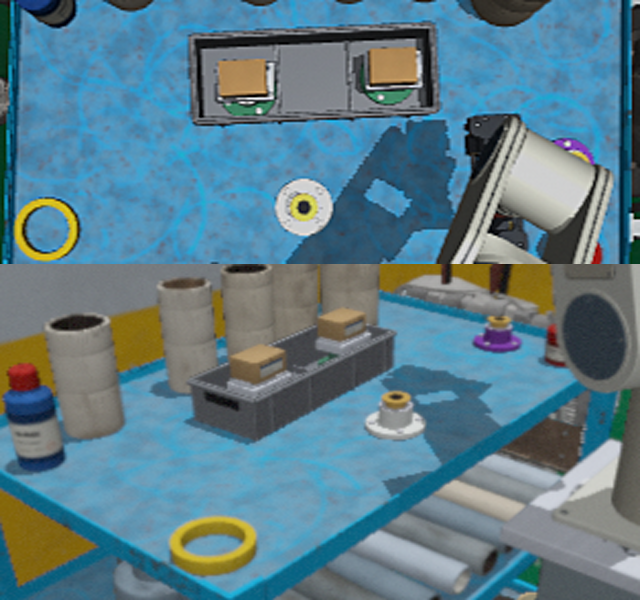

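Both stacks stand level in the tote, cartons at (245,78) and (393,68) in the top panel. Tin, tape and look-alikes are untouched and the arm is clear, so I'm handing the job in.

```bash
python3 -c "
from workcell import ctrl
print(ctrl.close_job())"
```

```text
the job is handed in; nothing more can be done
None
```

I handed the job in: both green housings have their bushes pressed home and stand in the tote's end bays, each with a cover and a carton on top; the hand-in call returned no verdict.

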